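Stow the left-over pipe fittings under the sink

TASK

Stow the plumber's left-overs: turn and arrange the flat dark iron pipe brackets so that all of them lie flat side by side on the floor of the shallow rectangular tray, lugs up, and tip the white nuts from the blue scoop into the square tub. Then stand the empty scoop upright on the cupboard floor, and leave the other things standing where they are.

Things in the scene. Friction and masses are not known exactly. Their poses are not given: they have to be found in the camera images.
- tray: Shallow rectangular sheet-steel bracket tray with a dark rim, fixed to the cupboard floor; inside 137 mm (its x) by 225 mm (its y), walls 4 mm thick, rim 14 mm high, floor 3 mm above the cupboard floor. Origin under its centre, z up.
- tray_in (a point): Centre of the bracket tray's inner floor, axes as the tray's: inside walls at x = -68.5 and +68.5 mm, y = -112.5 and +112.5 mm.
- long_l: Dark cast-iron long L pipe bracket: flat L-shaped plate 6 mm thick, long arm 127 mm, short arm 83 mm outside, arms 39 mm wide; an upright lug 36 mm long (along the bracket's x), 12 mm thick (along its y), with its top 40 mm above the underside, stands on it; the origin is on the underside exactly below the lug's centre, z up. From the origin, the long arm covers x -74.5..+52.5, y -30.5..+8.5 mm and the short one x +13.5..+52.5, y -30.5..+52.5 mm. May be absent.
- angle_a: Dark cast-iron right-angle pipe bracket, one of two alike: flat L-shaped plate 6 mm thick, both arms 83 mm long outside and 39 mm wide; an upright lug 36 mm long (along the bracket's x), 12 mm thick (along its y), with its top 40 mm above the underside, stands on it; the origin is on the underside exactly below the lug's centre, z up. From the origin, one arm covers x -30.5..+52.5, y -30.5..+8.5 mm and the other x -30.5..+8.5, y -30.5..+52.5 mm. May be absent.
- angle_b: Dark cast-iron right-angle pipe bracket, one of two alike: flat L-shaped plate 6 mm thick, both arms 83 mm long outside and 39 mm wide; an upright lug 36 mm long (along the bracket's x), 12 mm thick (along its y), with its top 40 mm above the underside, stands on it; the origin is on the underside exactly below the lug's centre, z up. From the origin, one arm covers x -30.5..+52.5, y -30.5..+8.5 mm and the other x -30.5..+8.5, y -30.5..+52.5 mm. May be absent.
- strap: Dark cast-iron straight pipe bracket: flat plate 83 mm (its x) by 39 mm (its y), 6 mm thick; an upright lug 36 mm long (along the bracket's x), 12 mm thick (along its y), with its top 40 mm above the underside, stands on it; the origin is on the underside exactly below the lug's centre, z up, at the middle of the plate. May be absent.
- long_strap: Dark cast-iron long straight pipe bracket: flat plate 127 mm (its x) by 39 mm (its y), 6 mm thick; an upright lug 36 mm long (along the bracket's x), 12 mm thick (along its y), with its top 40 mm above the underside, stands on it; the origin is on the underside exactly below the lug's centre, z up, at the middle of the plate. May be absent.
- scoop: Blue plastic hand scoop that holds the nuts, 0.13 kg, standing on the cupboard floor. Origin on its underside level, below the handle; x towards the nose, z up. Pan from x = 34 to 162 mm, 100 mm wide, floor 4 mm thick, back wall 56 mm, sides 50 mm high (30 near the nose); no wall at the nose, where the last 33 mm of floor slope up 12 degrees: tip it nose down by 60 degrees or more to empty it.
- scoop_grip (a point): Middle of the scoop's handle grip, 45 mm above the body's origin; axes as the scoop's. The handle runs along x from 65 mm behind this point to the pan 34 mm ahead of it, 24 mm wide, 20 mm high.
- scoop_nose (a point): Middle of the scoop's front lip, 160 mm ahead of the body's origin and 11 mm above its underside.
- tub: Square galvanised tub for nuts, fixed to the cupboard floor: 150 x 150 mm outside, 60 mm high, walls 4 mm, open above. Origin under its centre.
- tub_in (a point): Centre of the tub's inner floor, axes as the tub's; inside walls 71 mm away in x and y, rim 56 mm above.
- nut1: White plastic hexagonal waste-pipe nut, 36 mm across flats, 22 mm high, 30 g, lying in the scoop at the start. Origin at the centre of its underside. May be absent.
- nut2: White plastic hexagonal waste-pipe nut, 36 mm across flats, 22 mm high, 30 g, lying in the scoop at the start. Origin at the centre of its underside. May be absent.
- nut3: White plastic hexagonal waste-pipe nut, 36 mm across flats, 22 mm high, 30 g, lying in the scoop at the start. Origin at the centre of its underside. May be absent.
- nut4: White plastic hexagonal waste-pipe nut, 36 mm across flats, 22 mm high, 30 g, lying in the scoop at the start. Origin at the centre of its underside. May be absent.
- jar: Round glass jar under a steel twist lid, 84 mm across, 100 mm high; a bystander, to be left where it is. Origin on its underside.
- brush: Wooden-handled scrub brush, 205 mm long, 45 mm high; a bystander, to be left where it is. Origin on its underside.
- soap: Green plastic bottle, 60 mm across, 130 mm high; a bystander, to be left where it is. Origin on its underside.
- wrench: Steel wrench, 190 mm long; a bystander, to be left where it is. Origin on its underside.

How it is judged:
On the way:
1. the scoop is tipped nose down by more than 40 degrees with its nose over the tub (angle between scoop's own z axis and vertical above 0.7 rad and horizontal distance between scoop_nose and tub_in below 0.1 m), for 0.2 s.
At the end, for the whole second after the job is handed in: Each bracket present lies flat on the tray floor (within 3 mm, tilt under 0.05 rad), lug inside the tray walls; each nut present lies in the tub below its rim; the scoop stands on the cupboard floor (within 4 mm, tilt under 0.07 rad); all are at rest (x of long_l in the frame of tray_in between -0.0685 and 0.0685 m and y of long_l in the frame of tray_in between -0.1125 and 0.1125 m and z of long_l in the frame of tray_in between -0.003 and 0.003 m and angle between each of long_l, angle_a, angle_b, strap, long_strap's own z axis and vertical below 0.05 rad and linear speed of each of long_l, angle_a, angle_b, strap, long_strap, nut1, nut2, nut3, nut4, scoop below 0.02 m/s and x of angle_a in the frame of tray_in between -0.0685 and 0.0685 m and y of angle_a in the frame of tray_in between -0.1125 and 0.1125 m and z of angle_a in the frame of tray_in between -0.003 and 0.003 m and x of angle_b in the frame of tray_in between -0.0685 and 0.0685 m and y of angle_b in the frame of tray_in between -0.1125 and 0.1125 m and z of angle_b in the frame of tray_in between -0.003 and 0.003 m and x of strap in the frame of tray_in between -0.0685 and 0.0685 m and y of strap in the frame of tray_in between -0.1125 and 0.1125 m and z of strap in the frame of tray_in between -0.003 and 0.003 m and x of long_strap in the frame of tray_in between -0.0685 and 0.0685 m and y of long_strap in the frame of tray_in between -0.1125 and 0.1125 m and z of long_strap in the frame of tray_in between -0.003 and 0.003 m and x of nut1 in the frame of tub_in between -0.071 and 0.071 m and y of nut1 in the frame of tub_in between -0.071 and 0.071 m and z of nut1 in the frame of tub_in between -0.005 and 0.055 m and x of nut2 in the frame of tub_in between -0.071 and 0.071 m and y of nut2 in the frame of tub_in between -0.071 and 0.071 m and z of nut2 in the frame of tub_in between -0.005 and 0.055 m and x of nut3 in the frame of tub_in between -0.071 and 0.071 m and y of nut3 in the frame of tub_in between -0.071 and 0.071 m and z of nut3 in the frame of tub_in between -0.005 and 0.055 m and x of nut4 in the frame of tub_in between -0.071 and 0.071 m and y of nut4 in the frame of tub_in between -0.071 and 0.071 m and z of nut4 in the frame of tub_in between -0.005 and 0.055 m and height (world z) of scoop between -0.004 and 0.004 m and angle between scoop's own z axis and vertical below 0.07 rad); the robot touches nothing.
It fails at once if a bystander is shifted more than 5 cm or knocked over (distance of any of jar, brush, soap, wrench from where it was at the start of the episode above 0.05 m or angle between any of jar, brush, soap, wrench's own z axis and vertical above 0.5 rad).
Of long_l, angle_a, angle_b, strap, long_strap only 4 to 5 are there at a start; the rules pass over those that are not, and their reading is None.
Of nut1, nut2, nut3, nut4 only 2 to 4 are there at a start; the rules pass over those that are not, and their reading is None.
At some moment in a run one of long_l, angle_a, angle_b, strap, long_strap may be knocked a few centimetres aside while the robot is not near it.
It also fails if it takes over 210 s, if anything falls off the work surface, if the arm or the gripper's body presses on something with over 40 N, if the wrist force passes 120 N, or if a joint passes its speed limit or range.

ROBOT

A 7-joint arm with a two-finger parallel gripper is mounted at the origin on the work surface. World frame = base frame: x ahead of the robot, y to its left, z up, the work surface at z = 0. Lengths are in m, angles in rad, forces in N, time in s.
With the tool pointing down it reaches from about 0.4 to 0.875 m from the base axis. Payload 19.3 kg.
Tool frame: the origin (TCP) lies at the very end of the fingers, on their centre line; the grasp point (between the pads) lies 19 mm behind it; z points along the fingers, y is the line along which they close (so a half turn about z gives the same grasp; the last joint's range is limited). The gripper opens to 85 mm and grips with 20 to 120 N. Pads are 22 mm wide; open, the fingers measure 114 mm over their backs; the gripper's body (76 mm by 85 mm) begins 54 mm behind the grasp point. The pads swing forward as they close: fully open they stand 13 mm farther back than shut.
Start: joints at [-1.204, 0.521, -0.036, 1.599, 0.021, 1.021, -0.113], TCP at [0.264, 0.566, 0.231] pointing down, gripper open.
Joint ranges: [-2.91, 2.91], [-0.3, 2.13], [-1.5, 1.42], [0.17, 2.43], [-1.26, 4.41], [0.16, 1.93], [-2.52, 2.52]. Speed limits (rad/s): [1.89, 1.89, 2.39, 2.39, 3.01, 3.01, 3.01].

INTERFACE

Orientations are given as [roll, pitch, yaw] about the fixed x, y, z axes, in that order (R = Rz(yaw) Ry(pitch) Rx(roll)).
In Python, from workcell import bot gives the robot as it stands. The module is installed in compiled form; this text tells all that it offers.
- The arm moves only by the tool apply_moves, never from a script. Its arguments are lists of equal length, an entry for each row: "claw": the finger opening in m, from 0 to 0.0854; "xyz": the shift along the tool's x, y, z in m, a list of three; "twist": the turn, a rotation vector about the tool's x, y, z in rad, a list of three. A call has 1 to 20 rows; each row shifts and turns the commanded pose from where the row before left it, along the tool's axes as they then stand; what a row does not reach is not made up. A row lasts 1/10 s, in which the tool goes at most 50 mm and 8.59 degrees, less where a joint would pass 70% of its speed; a pose out of reach is approached as far as the arm can. A call with a gripper value outside its range is refused whole. The fingers move at their own pace and stop on an object; "force" is the grip in N (left out, the last holds). Time passes only in rows, so rows that do not move let the fingers close. It gives the time, the measured TCP pose, the force, the opening and the grip force at its end, in the units of the state.
- bot.observe(): the state, without advancing time (a new reading comes with each control period).
- bot.grab_frame(name): name is "side" or "top"; returns a dict with "img" (400x640x3 uint8, red, green, blue), "vfov" (degrees; the focal length in pixels is half the picture's height over the tangent of half this angle, whatever the lens; pixels are square), "cx", "cy" (the principal point, pixels), "distortion" ([k1, k2, p1, p2, k3] as OpenCV has them; the pictures are not rectified), "view" (4x4, takes a point from world to camera coordinates). Camera axes: x right, y up, looking along -z (the intrinsics and any distortion apply to the point x, -y, -z); pixel columns grow to the right and rows downward; lengths in m; the calibration is good to about 2 mm. A picture is of the moment at which its call begins. There is no depth.
- bot.job_done(): hands the job in; it is judged then, once.
Trained networks look in the newest picture that a camera, given by its name, has taken for a name from the list of things; names that differ only in an ending like _2 or _b are one class to them, and where a whole thing is asked for, a point or a joint stands for the part that bears it (a point fixed in the world has none). Each returns a list of dicts, best first, with "score" (0 to 1); they miss things now and then, are a little off and sometimes report something else, mostly with a low value. They report only what shows in the picture. A call takes as long as a camera call.
- bot.find_in(camera, query): "position" ([x, y, z] in m, in world coordinates, good to about 4 mm: the middle of the surface that is visible of it).
The state is a dict: "clock": time; "qpos": joint angles; "qd": joint speeds; "joint_efforts": joint torques, N m; "position": TCP position; "tool_rot": TCP orientation; "force": force on the tool from outside, world axes, zero at the start; "moment": the same for the moment, N m; "grip_width": finger opening in m; "finger_force": force on a finger pad.
Only numpy, scipy, OpenCV 4.12 (cv2) and the standard library are available. Lean on these libraries where they do the work, as an engineer would, in place of code of your own. Each camera call takes 0.05 s, during which the arm holds its last target. There are 200 camera calls.

## Working session

There is one attempt and no reset: what is moved stays moved. The work goes in short steps, Python scripts to look and compute and a tool call to move; the robot and the scene stay as the last step left them, time stands still between calls to the robot, and variables do not carry over. Pictures are saved under pics/ and viewed, at most 14 in all, crops included, and the job is handed in when it is done.

Besides the shell and the picture viewer there is one more tool, called after "Request:" in YAML: its name, and indented under it one key for each argument. apply_moves: Moves the arm, as the interface text tells. Its arguments: {"type":"object","properties":{"claw":{"type":"array"},"xyz":{"type":"array"},"twist":{"type":"array"},"force":{"type":"number"}},"required":["claw","xyz","twist"]}

```bash
mkdir -p pics; ls; python3 - <<'E'
from workcell import bot
import cv2,numpy as np
o=bot.observe();print({k:np.round(v,3).tolist() for k,v in o.items()})
for c in("top","side"):
    f=bot.grab_frame(c);cv2.imwrite(f"pics/{c}0.png",f["img"][:,:,::-1])
    print(c,f["vfov"],f["cx"],f["cy"],f["distortion"],np.round(f["view"],4).tolist())
for q in["tray","long_l","angle_a","strap","long_strap","scoop","scoop_grip","scoop_nose","tub","nut1","jar","brush","soap","wrench"]:
    for r in bot.find_in("top",q): print(q,np.round(r["position"],3),round(r["score"],2))
E
```

```text
pics
{'clock': 0.0, 'qpos': [-1.204, 0.522, -0.036, 1.6, 0.021, 1.021, -0.113], 'qd': [0.001, -0.001, 0.002, 0.0, -0.001, -0.002, 0.002], 'joint_efforts': [0.001, -92.71, 1.981, -36.994, 0.018, 0.008, -0.0], 'position': [0.264, 0.566, 0.231], 'tool_rot': [-3.141, 0.0, 2.705], 'force': [-0.35, -0.112, 0.147], 'moment': [0.009, 0.015, 0.023], 'finger_force': 0.0, 'grip_width': 0.085}
top 48.56331138709095 321.79780174756064 200.09596824888797 [-0.03318407  0.          0.          0.          0.        ] [[-0.0245, -0.9997, 0.0041, 0.0097], [0.9932, -0.0238, 0.1143, -0.5782], [-0.1141, 0.0069, 0.9934, -1.155], [0.0, 0.0, 0.0, 1.0]]
side 50.34391512951725 326.03470011126035 202.6345511970168 [-0.02939112  0.          0.          0.          0.        ] [[0.9959, -0.0901, 0.0035, -0.5862], [0.0516, 0.6012, 0.7974, -0.0748], [-0.074, -0.794, 0.6034, -1.3316], [0.0, 0.0, 0.0, 1.0]]
tray [0.606 0.009 0.002] 0.75
tray [0.534 0.434 0.014] 0.59
long_l [0.556 0.244 0.005] 0.8
long_l [ 0.779 -0.096  0.044] 0.43
long_l [ 0.414 -0.008  0.006] 0.29
angle_a [ 0.413 -0.005  0.006] 0.87
angle_a [0.366 0.257 0.008] 0.63
strap [ 0.551 -0.265  0.005] 0.97
strap [0.536 0.435 0.013] 0.25
long_strap [ 0.364 -0.27   0.006] 0.66
scoop [0.534 0.436 0.015] 0.68
scoop_grip [0.544 0.436 0.015] 0.64
scoop_nose [0.54  0.434 0.011] 0.97
tub [ 0.477 -0.442  0.003] 0.95
tub [0.558 0.464 0.025] 0.71
nut1 [0.519 0.461 0.023] 0.77
jar [0.768 0.123 0.096] 0.71
jar [0.607 0.011 0.005] 0.21
brush [ 0.778 -0.094  0.045] 0.82
brush [0.766 0.124 0.097] 0.71
soap [0.723 0.324 0.087] 0.6
soap [0.556 0.244 0.004] 0.23
wrench [ 0.731 -0.312  0.01 ] 0.95
```

View pics/top0.png

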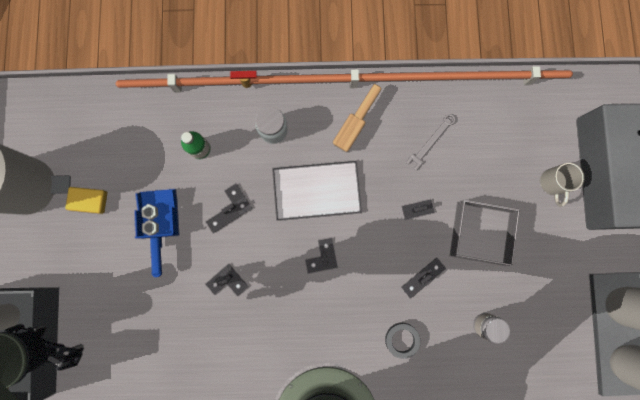

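View pics/side0.png

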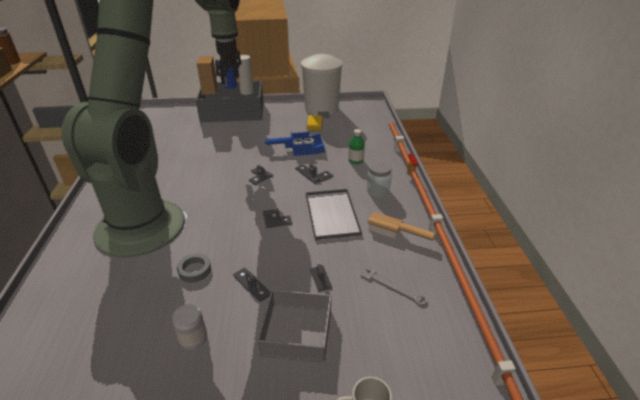

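```bash
cat > h.py <<'E'
from workcell import bot
import cv2,numpy as np,itertools
from scipy.optimize import minimize
C={"long_l":[(-55,-11),(-11,-11),(33,-11),(33,33)],"angle":[(-11,-11),(33,-11),(-11,33)],
"strap":[(-22,0),(22,0)],"long_strap":[(-44,0),(0,0),(44,0)]}
P={"long_l":[(-74.5,52.5,-30.5,8.5),(13.5,52.5,-30.5,52.5)],"angle":[(-30.5,52.5,-30.5,8.5),(-30.5,8.5,-30.5,52.5)],
"strap":[(-41.5,41.5,-19.5,19.5)],"long_strap":[(-63.5,63.5,-19.5,19.5)]}
def boxes(n):
    if n=="tray": return [(-72.5,72.5,-116.5,-112.5,0,14),(-72.5,72.5,112.5,116.5,0,14),(-72.5,-68.5,-116,116,0,14),(68.5,72.5,-116,116,0,14)]
    if n=="scoop": return [(34,129,-50,50,0,50),(129,162,-50,50,0,30),(-65,34,-12,12,35,55)]
    return [b+(0,6) for b in P[n]]+[(-18,18,-6,6,0,40)]
def proj(f,p):
    h=f["img"].shape[0];F=h/2/np.tan(np.radians(f["vfov"]/2));V=np.array(f["view"])
    c=p@V[:3,:3].T+V[:3,3];c=c*[1,-1,-1]
    K=np.array([[F,0,f["cx"]],[0,F,f["cy"]],[0,0,1.]])
    return cv2.projectPoints(c,np.zeros(3),np.zeros(3),K,np.array(f["distortion"],float))[0][:,0]
def pts(b,pose,z0):
    x,y,t=pose;p=np.array(list(itertools.product(b[0:2],b[2:4],b[4:6])))/1e3
    c,s=np.cos(t),np.sin(t)
    return np.c_[x+c*p[:,0]-s*p[:,1],y+s*p[:,0]+c*p[:,1],z0+p[:,2]]
S=6
def mask(f,n,pose,z0,org,size):
    m=np.zeros((size*S,size*S),np.uint8)
    for b in boxes(n):
        q=((proj(f,pts(b,pose,z0))-org+.5)*S-.5)
        cv2.fillConvexPoly(m,np.round(cv2.convexHull(q.astype(np.float32))*16).astype(np.int32),1,shift=4)
    return m
def gimg(f,n):
    i=f["img"].astype(np.float32)
    return (i[:,:,0]-i[:,:,2]) if n=="scoop" else np.minimum(i.max(2),130)
def fit(f,n,x,y,yaws,z0=0.,span=.012,size=None):
    g=gimg(f,n);c=proj(f,np.array([[x,y,z0]]))[0];size=size or (130 if n in("tray","scoop") else 76)
    org=np.floor(c-size/2)
    o=org.astype(int);crop=g[max(o[1],0):o[1]+size,max(o[0],0):o[0]+size]
    org=np.maximum(org,0);crop=cv2.copyMakeBorder(crop,0,size-crop.shape[0],0,size-crop.shape[1],cv2.BORDER_REPLICATE)
    big=cv2.resize(crop,None,fx=S,fy=S,interpolation=cv2.INTER_LINEAR)
    k=np.ones((S*5+1,)*2,np.uint8) if n!="tray" else np.ones((S*3+1,)*2,np.uint8)
    def cost(v):
        m=mask(f,n,(v[0]/1e3,v[1]/1e3,v[2]/50),z0,org,size);r=cv2.dilate(m,k)-m
        return cv2.mean(big,m)[0]-cv2.mean(big,r)[0]
    best=None
    for t in yaws:
        for dx in(-span,0,span):
            for dy in(-span,0,span):
                v=[(x+dx)*1e3,(y+dy)*1e3,t*50];cc=cost(v)
                if best is None or cc<best[0]-1e-9: best=(cc,v)
                L=locals().setdefault
        
    cand=[]
    for t in yaws:
        cs=[(cost([(x+dx)*1e3,(y+dy)*1e3,t*50]),dx,dy) for dx in(-span,0,span) for dy in(-span,0,span)]
        c0=min(cs);cand.append((c0[0],[(x+c0[1])*1e3,(y+c0[2])*1e3,t*50]))
    cand.sort(key=lambda a:a[0])
    res=[]
    for _,v in cand[:5]:
        sx=np.array([v]+[np.add(v,d) for d in([6,0,0],[0,6,0],[0,0,6])])
        r=minimize(cost,v,method="Nelder-Mead",options=dict(initial_simplex=sx,xatol=.05,fatol=.02,maxiter=150))
        res.append((r.fun,r.x[0]/1e3,r.x[1]/1e3,r.x[2]/50))
    return min(res)
A24=np.arange(24)*np.pi/12
E
sed -i '/^    best=None$/,/^        $/d' h.py
cat > look.py <<'E'
from h import *
f=bot.grab_frame("top");R={}
for k,n,x,y,ys in [("tray","tray",.606,.009,[-.1,-.03,.03,.1]),("long_l","long_l",.556,.244,A24),("angle_a","angle",.413,-.005,A24),("angle_b","angle",.366,.257,A24),("strap","strap",.551,-.265,A24[:12]),("long_strap","long_strap",.364,-.27,A24[:12]),("scoop","scoop",.445,.435,[-.15,0,.15])]:
    R[k]=fit(f,n,x,y,ys);print(k,np.round(R[k],4))
im=cv2.resize(f["img"][:,:,::-1],None,fx=2,fy=2)
for k,r in R.items():
    n=k.split("_")[0] if "angle" in k else k
    for b in boxes(n):
        q=cv2.convexHull(proj(f,pts(b,r[1:],0)).astype(np.float32))*2+.5
        cv2.polylines(im,[np.round(q*16).astype(np.int32)],True,(0,255,255),1,shift=4)
cv2.imwrite("pics/fit0.png",im[290:640,220:960])
import json;json.dump(R,open("R.json","w"))
E
python3 look.py
```

```text
tray [-2.13527e+01  6.09700e-01  8.70000e-03  6.70000e-02]
long_l [-47.9645   0.5636   0.2465   5.2673]
angle_a [-4.56941e+01  4.22500e-01 -7.30000e-03  1.53500e-01]
angle_b [-50.8337   0.3734   0.255    2.2743]
strap [-48.3284   0.551   -0.2684   1.7852]
long_strap [-47.0923   0.3652  -0.2742   2.2242]
scoop [-64.0193   0.4556   0.437    0.0781]
```

View pics/fit0.png

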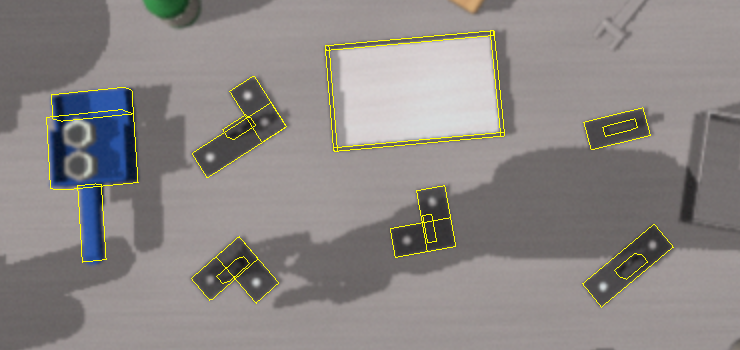

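```bash
cat > layout.py <<'E'
from h import *
import json
R=json.load(open("R.json"));T=R["tray"][1:]
N=["long_l","angle_a","angle_b","strap","long_strap"];cls=lambda k:"angle" if "angle" in k else k
def plac(n):
    out=[]
    for r in range(4):
        c,s=[(1,0),(0,1),(-1,0),(0,-1)][r]
        q=[(c*a-s*b,s*a+c*b) for a,b in C[n]]
        for ox in range(-44,45,44):
            for oy in range(-88,89,44):
                sx,sy=ox-q[0][0],oy-q[0][1];cells=frozenset((round((a+sx)/44),round((b+sy)/44)) for a,b in q)
                if all(abs(a)<=1 and abs(b)<=2 for a,b in cells): out.append((cells,sx,sy,r))
    return out
PL=[plac(cls(n)) for n in N];sol=[]
def rec(i,used,acc):
    if i==5: sol.append(acc);return
    for p in PL[i]:
        if not p[0]&used: rec(i+1,used|p[0],acc+[p])
rec(0,frozenset(),[])
def rect(p,hx,hy): 
    return (p[1],p[2])+((hx,hy) if p[3]%2==0 else (hy,hx))
def gap(a,b): return max(abs(a[0]-b[0])-a[2]-b[2],abs(a[1]-b[1])-a[3]-b[3])
D=[[] for _ in sol];best=[]
for s in sol:
    G=np.array([[gap(rect(a,11,26.5),rect(b,18,6)) for b in s] for a in s])
    for o in itertools.permutations(range(5)):
        m=min(G[o[i],o[j]] for i in range(5) for j in range(i));best.append((m,o,s))
best.sort(key=lambda a:-a[0]);print(len(sol))
def rot(n,p):
    x,y,t=T[0]+(np.cos(T[2])*p[1]-np.sin(T[2])*p[2])/1e3,T[1]+(np.sin(T[2])*p[1]+np.cos(T[2])*p[2])/1e3,T[2]+p[3]*np.pi/2
    return x,y,t
w=lambda a:(a+np.pi)%(2*np.pi)-np.pi
def plan(n,p):
    x,y,t=rot(n,p);a=R[n][1:];o=[]
    for k in (0,1):
      for fl in([0] if "strap" not in n else [0,np.pi]):
        j1=w(a[2]+k*np.pi-np.arctan2(a[1],a[0])-np.pi/2);j2=w(t+fl+k*np.pi-np.arctan2(y,x)-np.pi/2)
        o.append((max(abs(j1),abs(j2)),k,j1,j2,t+fl))
    return min(o),x,y
seen=[]
for m,o,s in best:
    if s in seen: continue
    seen.append(s);q=[plan(n,p)[0][0] for n,p in zip(N,s)]
    print(round(m,1),[N[i] for i in o],np.round(q,2))
    for n,p in zip(N,s): 
        (a,k,j1,j2,t),x,y=plan(n,p);print("   ",n,p[1:],"target",np.round([x,y,w(t)],4),k,np.round([j1,j2],2))
    if len(seen)>=4: break
E
python3 layout.py
```

```text
832
38.0 ['long_strap', 'long_l', 'angle_a', 'strap', 'angle_b'] [3.   1.53 1.4  0.67 1.48]
    long_l (33, 11, 1) target [0.6419 0.0219 1.6378] 0 [-3.    0.03]
    angle_a (-33, 11, 0) target [0.576  0.0175 0.067 ] 0 [-1.4  -1.53]
    angle_b (11, -77, 0) target [ 0.6258 -0.0674  0.067 ] 0 [ 0.1 -1.4]
    strap (-44, -66, 1) target [ 0.5702 -0.0601  1.6378] 0 [0.67 0.17]
    long_strap (0, 88, 0) target [ 0.6038  0.0965 -3.0746] 0 [1.3  1.48]
38.0 ['long_strap', 'long_l', 'angle_a', 'strap', 'angle_b'] [3.   1.53 1.4  0.67 1.48]
    long_l (33, 11, 1) target [0.6419 0.0219 1.6378] 0 [-3.    0.03]
    angle_a (-33, 11, 0) target [0.576  0.0175 0.067 ] 0 [-1.4  -1.53]
    angle_b (11, -77, 0) target [ 0.6258 -0.0674  0.067 ] 0 [ 0.1 -1.4]
    strap (-44, -66, 1) target [ 0.5702 -0.0601  1.6378] 0 [0.67 0.17]
    long_strap (0, 88, 2) target [ 0.6038  0.0965 -3.0746] 0 [1.3  1.48]
38.0 ['long_strap', 'long_l', 'angle_a', 'strap', 'angle_b'] [3.   1.53 1.4  0.67 1.48]
    long_l (33, 11, 1) target [0.6419 0.0219 1.6378] 0 [-3.    0.03]
    angle_a (-33, 11, 0) target [0.576  0.0175 0.067 ] 0 [-1.4  -1.53]
    angle_b (11, -77, 0) target [ 0.6258 -0.0674  0.067 ] 0 [ 0.1 -1.4]
    strap (-44, -66, 3) target [ 0.5702 -0.0601  1.6378] 0 [0.67 0.17]
    long_strap (0, 88, 0) target [ 0.6038  0.0965 -3.0746] 0 [1.3  1.48]
38.0 ['long_strap', 'long_l', 'angle_a', 'strap', 'angle_b'] [3.   1.53 1.4  0.67 1.48]
    long_l (33, 11, 1) target [0.6419 0.0219 1.6378] 0 [-3.    0.03]
    angle_a (-33, 11, 0) target [0.576  0.0175 0.067 ] 0 [-1.4  -1.53]
    angle_b (11, -77, 0) target [ 0.6258 -0.0674  0.067 ] 0 [ 0.1 -1.4]
    strap (-44, -66, 3) target [ 0.5702 -0.0601  1.6378] 0 [0.67 0.17]
    long_strap (0, 88, 2) target [ 0.6038  0.0965 -3.0746] 0 [1.3  1.48]
```

```bash
python3 - <<'E'
import io,contextlib
with contextlib.redirect_stdout(io.StringIO()): exec(open("layout.py").read())
seen=[];L=[]
for m,o,s in best:
    key=tuple((tuple(sorted(p[0])),p[1:3]) for p in s)
    if key in seen: continue
    seen.append(key);L.append((max(plan(n,p)[0][0] for n,p in zip(N,s)),m,o,s))
L=[l for l in L if l[0]<2.1 and l[1]>8];L.sort(key=lambda l:-l[1])
import pickle
for q,m,o,s in L[:3]:
    print(round(q,2),round(m,1),[N[i] for i in o])
    for n,p in zip(N,s): 
        (a,k,j1,j2,t),x,y=plan(n,p);print("   ",n,p[1:],"target",np.round([x,y,w(t)],4),k,np.round([j1,j2],2))
E
```

```text
1.64 38.0 ['long_strap', 'long_l', 'angle_b', 'strap', 'angle_a']
    long_l (-33, -11, 3) target [ 0.5775 -0.0045 -1.5038] 1 [0.14 0.07]
    angle_a (-11, 77, 2) target [ 0.5936  0.0848 -3.0746] 0 [-1.4  1.5]
    angle_b (33, -11, 2) target [ 6.4340e-01 -1.0000e-04 -3.0746e+00] 0 [0.1  1.64]
    strap (44, 66, 1) target [0.6492 0.0775 1.6378] 0 [ 0.67 -0.05]
    long_strap (0, -88, 0) target [ 0.6156 -0.0791  0.067 ] 0 [ 1.3  -1.38]
1.64 38.0 ['long_strap', 'long_l', 'angle_a', 'strap', 'angle_b']
    long_l (-33, -11, 3) target [ 0.5775 -0.0045 -1.5038] 1 [0.14 0.07]
    angle_a (33, -11, 2) target [ 6.4340e-01 -1.0000e-04 -3.0746e+00] 0 [-1.4   1.64]
    angle_b (-11, 77, 2) target [ 0.5936  0.0848 -3.0746] 0 [0.1 1.5]
    strap (44, 66, 1) target [0.6492 0.0775 1.6378] 0 [ 0.67 -0.05]
    long_strap (0, -88, 0) target [ 0.6156 -0.0791  0.067 ] 0 [ 1.3  -1.38]
1.64 37.0 ['long_strap', 'long_l', 'angle_b', 'angle_a', 'strap']
    long_l (-33, -11, 3) target [ 0.5775 -0.0045 -1.5038] 1 [0.14 0.07]
    angle_a (33, 55, 1) target [0.6389 0.0658 1.6378] 0 [-1.4  -0.04]
    angle_b (33, -11, 2) target [ 6.4340e-01 -1.0000e-04 -3.0746e+00] 0 [0.1  1.64]
    strap (-22, 88, 0) target [ 0.5819  0.095  -3.0746] 0 [0.67 1.48]
    long_strap (0, -88, 0) target [ 0.6156 -0.0791  0.067 ] 0 [ 1.3  -1.38]
```

```bash
cat > mv.py <<'E'
import sys,numpy as np
from workcell import bot
from scipy.spatial.transform import Rotation as Ro
def go(x,y,z,rpy,o=None):
    o=o or bot.observe();p=np.array(o["position"]);r=Ro.from_euler("xyz",o["tool_rot"]);t=Ro.from_euler("xyz",rpy)
    d=r.inv().apply(np.array([x,y,z])-p);tw=(r.inv()*t).as_rotvec()
    d2=t.inv().apply(np.array([x,y,z])-p)
    print("now",np.round(p,4),np.round(o["tool_rot"],3),"q",np.round(o["qpos"],2),"t",round(o["clock"],1))
    print("shift(now axes)",np.round(d*1e3,1),"mm; after turning",np.round(d2*1e3,1),"twist",np.round(tw,3))
if __name__=="__main__":
    a=[float(v) for v in sys.argv[1:]];go(a[0],a[1],a[2],a[4:7] if len(a)>4 else [np.pi,0,a[3]])
E
python3 mv.py .4476 .4364 .18 -3.0636
```

```text
now [0.2644 0.5663 0.2313] [-3.142  0.     2.705] q [-1.2   0.52 -0.04  1.6   0.02  1.02 -0.11] t 0.8
shift(now axes) [-220.9  -40.2   51.3] mm; after turning [-172.5 -143.8   51.3] twist [-0.     0.    -0.515]
```

Request:
apply_moves:
  claw: [0.085,0.085,0.085,0.085,0.085,0.085,0.085,0.085,0.085,0.085,0.085,0.085,0.085]
  xyz:
    - [-0.0276,-0.005,0.0064]
    - [-0.0276,-0.005,0.0064]
    - [-0.0276,-0.005,0.0064]
    - [-0.0276,-0.005,0.0064]
    - [-0.0276,-0.005,0.0064]
    - [-0.0276,-0.005,0.0064]
    - [-0.0276,-0.005,0.0064]
    - [-0.0276,-0.005,0.0064]
    - [0,0,0]
    - [0,0,0]
    - [0,0,0]
    - [0,0,0]
    - [0,0,0]
  twist:
    - [0,0,0]
    - [0,0,0]
    - [0,0,0]
    - [0,0,0]
    - [0,0,0]
    - [0,0,0]
    - [0,0,0]
    - [0,0,0]
    - [0,0,-0.129]
    - [0,0,-0.129]
    - [0,0,-0.129]
    - [0,0,-0.128]
    - [0,0,0]
  force: 60

```text
clock: 2.15
position: [0.4477, 0.4365, 0.18]
tool_rot: [3.141, -0.0, -3.061]
force: [-0.0, -0.4, 0.3]
grip_width: 0.0851
finger_force: 0.0
```

```bash
python3 mv.py .4476 .4364 .026 -3.0636; python3 - <<'E'
from h import *
f=bot.grab_frame("side");cv2.imwrite("pics/s1.png",cv2.resize(f["img"][60:220,200:420,::-1],None,fx=3,fy=3))
E
```

```text
now [0.4477 0.4365 0.18  ] [ 3.141 -0.    -3.061] q [-0.77  0.58 -0.15  1.64  0.1   0.93  0.7 ] t 2.1
shift(now axes) [ 1.00e-01 -1.00e-01  1.54e+02] mm; after turning [ 1.00e-01 -1.00e-01  1.54e+02] twist [ 0.    -0.     0.002]
```

View pics/s1.png

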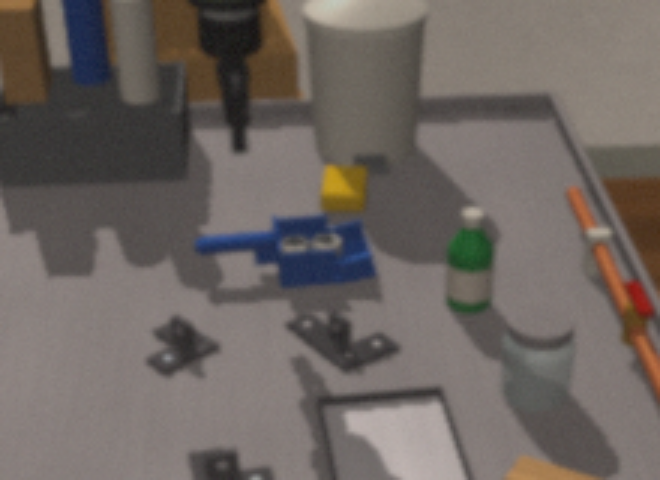

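Request:
apply_moves:
  claw: [0.085,0.085,0.085,0.085,0.085,0.085,0.085,0.085,0.01,0.01,0.01,0.01,0.01,0.01,0.01,0.01]
  xyz:
    - [0,0,0.025]
    - [0,0,0.025]
    - [0,0,0.025]
    - [0,0,0.025]
    - [0,0,0.025]
    - [0,0,0.02]
    - [0,0,0.009]
    - [0,0,0]
    - [0,0,0]
    - [0,0,0]
    - [0,0,0]
    - [0,0,0]
    - [0,0,0]
    - [0,0,0]
    - [0,0,0]
    - [0,0,0]
  twist:
    - [0,0,0]
    - [0,0,0]
    - [0,0,0]
    - [0,0,0]
    - [0,0,0]
    - [0,0,0]
    - [0,0,0]
    - [0,0,0]
    - [0,0,0]
    - [0,0,0]
    - [0,0,0]
    - [0,0,0]
    - [0,0,0]
    - [0,0,0]
    - [0,0,0]
    - [0,0,0]
  force: 80

```text
clock: 3.8
position: [0.4477, 0.4368, 0.0267]
tool_rot: [3.141, 0.0, -3.063]
force: [-2.8, -2.1, 8.0]
grip_width: 0.0231
finger_force: 77.9
```

Request:
apply_moves:
  claw: [0.01,0.01,0.01,0.01,0.01,0.01,0.01,0.01,0.01,0.01,0.01]
  xyz:
    - [0,0,-0.01]
    - [0,0,-0.02]
    - [0,0,-0.025]
    - [0,0,-0.025]
    - [0,0,-0.025]
    - [0,0,-0.025]
    - [0,0,-0.025]
    - [0,0,-0.025]
    - [0,0,-0.025]
    - [0,0,-0.015]
    - [0,0,0]
  twist:
    - [0,0,0]
    - [0,0,0]
    - [0,0,0]
    - [0,0,0]
    - [0,0,0]
    - [0,0,0]
    - [0,0,0]
    - [0,0,0]
    - [0,0,0]
    - [0,0,0]
    - [0,0,0]

```text
clock: 4.9
position: [0.4481, 0.4371, 0.2487]
tool_rot: [3.139, 0.003, -3.064]
force: [0.1, -0.3, -2.0]
grip_width: 0.0227
finger_force: 78.5
```

```bash
python3 mv.py .5 -.455 .24 -0.747
```

```text
now [0.4481 0.4371 0.2487] [ 3.139e+00  3.000e-03 -3.064e+00] q [-0.77  0.51 -0.15  1.58  0.08  1.06  0.71] t 4.9
shift(now axes) [  17.7 -893.5    6.5] mm; after turning [644.3 619.3   8.7] twist [-2.000e-03  4.000e-03 -2.317e+00]
```

Request:
apply_moves:
  claw: [0.01,0.01,0.01,0.01,0.01,0.01,0.01,0.01,0.01,0.01,0.01,0.01,0.01,0.01]
  xyz:
    - [0,0,0]
    - [0,0,0]
    - [0,0,0]
    - [0,0,0]
    - [0,0,0]
    - [0,0,0]
    - [0,0,0]
    - [0,0,0]
    - [0,0,0]
    - [0,0,0]
    - [0,0,0]
    - [0,0,0]
    - [0,0,0]
    - [0,0,0]
  twist:
    - [0,0,0.06]
    - [0,0,0.1]
    - [0,0,0.14]
    - [0,0,0.14]
    - [0,0,0.14]
    - [0,0,0.14]
    - [0,0,0.14]
    - [0,0,0.14]
    - [0,0,0.14]
    - [0,0,0.14]
    - [0,0,0.14]
    - [0,0,0.12]
    - [0,0,0.06]
    - [0,0,0]

```text
clock: 6.3
position: [0.4471, 0.4364, 0.2453]
tool_rot: [-3.141, 0.001, 1.619]
force: [0.2, -0.1, -2.3]
grip_width: 0.0227
finger_force: 78.5
```

```bash
python3 mv.py .5 -.455 .24 -0.747
```

```text
now [0.4471 0.4364 0.2453] [-3.141e+00  1.000e-03  1.619e+00] q [-1.03  0.52  0.23  1.59 -0.13  1.05 -0.71] t 6.3
shift(now axes) [-892.9   10.     6.2] mm; after turning [644.4 618.1   5.3] twist [1.000e-03 1.000e-03 2.366e+00]
```

Request:
apply_moves:
  claw: [0.01,0.01,0.01,0.01,0.01,0.01,0.01,0.01,0.01,0.01,0.01,0.01,0.01,0.01,0.01,0.01,0.01,0.01,0.01,0.01]
  xyz:
    - [-0.015,0,0]
    - [-0.03,0.001,0]
    - [-0.04,0.001,0]
    - [-0.045,0,0]
    - [-0.045,0,0]
    - [-0.045,0.001,0]
    - [-0.045,0.001,0]
    - [-0.045,0.001,0]
    - [-0.045,0,0]
    - [-0.045,0,0]
    - [-0.045,0,0]
    - [-0.045,0,0]
    - [-0.045,0,0]
    - [-0.045,0.001,0]
    - [-0.045,0.001,0]
    - [-0.045,0.001,0]
    - [-0.045,0.001,0]
    - [-0.045,0.001,0]
    - [-0.04,0,0]
    - [-0.025,0,0]
  twist:
    - [0,0,0]
    - [0,0,0]
    - [0,0,0]
    - [0,0,0]
    - [0,0,0]
    - [0,0,0]
    - [0,0,0]
    - [0,0,0]
    - [0,0,0]
    - [0,0,0]
    - [0,0,0]
    - [0,0,0]
    - [0,0,0]
    - [0,0,0]
    - [0,0,0]
    - [0,0,0]
    - [0,0,0]
    - [0,0,0]
    - [0,0,0]
    - [0,0,0]

```text
clock: 8.3
position: [0.496, -0.3903, 0.2456]
tool_rot: [-3.14, 0.001, 1.619]
force: [0.5, 0.4, -2.1]
grip_width: 0.0226
finger_force: 78.6
```

Request:
apply_moves:
  claw: [0.01,0.01,0.01,0.01,0.01,0.01,0.01,0.01,0.01,0.01,0.01,0.01,0.01,0.01,0.01,0.01,0.01,0.01,0.01,0.01]
  xyz:
    - [0,0,0]
    - [0,0,0]
    - [0,0,0]
    - [0,0,0]
    - [0,0,0]
    - [0,0,0]
    - [0,0,0]
    - [0,0,0]
    - [0,0,0]
    - [0,0,0]
    - [0,0,0]
    - [0,0,0]
    - [0,0,0]
    - [0,0,0]
    - [0,0,0]
    - [0,0,0]
    - [0,0,0]
    - [0,0,0]
    - [0,0,0]
    - [0,0,0]
  twist:
    - [0,0,0.05]
    - [0,0,0.1]
    - [0,0,0.14]
    - [0,0,0.14]
    - [0,0,0.14]
    - [0,0,0.14]
    - [0,0,0.14]
    - [0,0,0.14]
    - [0,0,0.14]
    - [0,0,0.14]
    - [0,0,0.14]
    - [0,0,0.14]
    - [0,0,0.14]
    - [0,0,0.14]
    - [0,0,0.14]
    - [0,0,0.14]
    - [0,0,0.14]
    - [0,0,0.1]
    - [0,0,0.02]
    - [0,0,0]

```text
clock: 10.3
position: [0.4973, -0.3871, 0.2458]
tool_rot: [3.141, 0.001, -0.748]
force: [0.0, 0.9, -1.6]
grip_width: 0.0227
finger_force: 78.7
```

```bash
python3 mv.py .5 -.455 .24 -0.747; python3 - <<'E'
from h import *
f=bot.grab_frame("top");cv2.imwrite("pics/t2.png",cv2.resize(f["img"][120:330,370:600,::-1],None,fx=2.8,fy=2.8))
print([(np.round(r["position"],3),round(r["score"],2)) for r in bot.find_in("top","tub")+bot.find_in("side","tub")])
E
```

```text
now [ 0.4973 -0.3871  0.2458] [ 3.141e+00  1.000e-03 -7.480e-01] q [-0.04  0.76  1.05  1.6  -0.7   1.2  -1.15] t 10.3
shift(now axes) [48.2 48.   5.8] mm; after turning [48.1 48.   5.8] twist [ 0.     0.001 -0.001]
[(array([ 0.533, -0.402,  0.002]), 0.86), (array([ 0.476, -0.428,  0.008]), 0.55)]
```

View pics/t2.png

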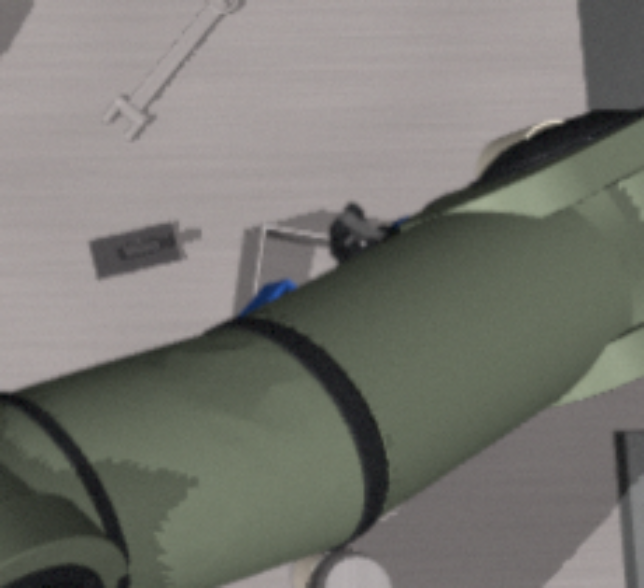

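```bash
cat >> h.py <<'E'
def ray(f,uv,z):
    r=minimize(lambda p:((proj(f,np.array([[p[0],p[1],z]]))[0]-uv)**2).sum(),[.5,0],method="Nelder-Mead",options=dict(xatol=1e-5,fatol=1e-6));return r.x
E
python3 - <<'E'
from h import *
f=bot.grab_frame("top")
P=[ray(f,np.array(c,float),.06) for c in[(464,202),(518,209),(512,265),(451,257)]];print(np.round(P,3),np.mean(P,0))
E
```

```text
[[ 0.561 -0.378]
 [ 0.539 -0.52 ]
 [ 0.394 -0.494]
 [ 0.419 -0.335]] [ 0.47820815 -0.43195389]
```

```bash
python3 mv.py .652 -.454 .2 -0.1
```

```text
now [ 0.4978 -0.387   0.2462] [-3.141 -0.    -0.748] q [-0.04  0.76  1.05  1.6  -0.7   1.2  -1.16] t 10.5
shift(now axes) [158.6 -55.8  46.2] mm; after turning [160.2  51.3  46.2] twist [-0.    -0.    -0.648]
```

Request:
apply_moves:
  claw: [0.01,0.01,0.01,0.01,0.01,0.01,0.01,0.01,0.01,0.01,0.01,0.01]
  xyz:
    - [0,0,0]
    - [0,0,0]
    - [0,0,0]
    - [0,0,0]
    - [0,0,0]
    - [0,0,0]
    - [0.032,0.01,0.009]
    - [0.032,0.01,0.009]
    - [0.032,0.01,0.009]
    - [0.032,0.01,0.009]
    - [0.032,0.011,0.01]
    - [0,0,0]
  twist:
    - [0,0,-0.08]
    - [0,0,-0.13]
    - [0,0,-0.13]
    - [0,0,-0.13]
    - [0,0,-0.13]
    - [0,0,-0.05]
    - [0,0,0]
    - [0,0,0]
    - [0,0,0]
    - [0,0,0]
    - [0,0,0]
    - [0,0,0]

```text
clock: 11.7
position: [0.6541, -0.4539, 0.1968]
tool_rot: [-3.141, 0.002, -0.097]
force: [-0.7, 0.7, -2.7]
grip_width: 0.0227
finger_force: 78.9
```

```bash
python3 mv.py .652 -.454 .135 -0.1; python3 - <<'E'
from h import *
f=bot.grab_frame("side");cv2.imwrite("pics/s3.png",cv2.resize(f["img"][180:400,180:440,::-1],None,fx=2.7,fy=2.7))
E
```

```text
now [ 0.6541 -0.4539  0.1968] [-3.141e+00  2.000e-03 -9.700e-02] q [ 0.2   0.99  0.8   1.09 -0.67  1.31 -0.75] t 11.7
shift(now axes) [-1.9  0.4 61.8] mm; after turning [-2.   0.3 61.8] twist [-0.001  0.002  0.003]
```

View pics/s3.png

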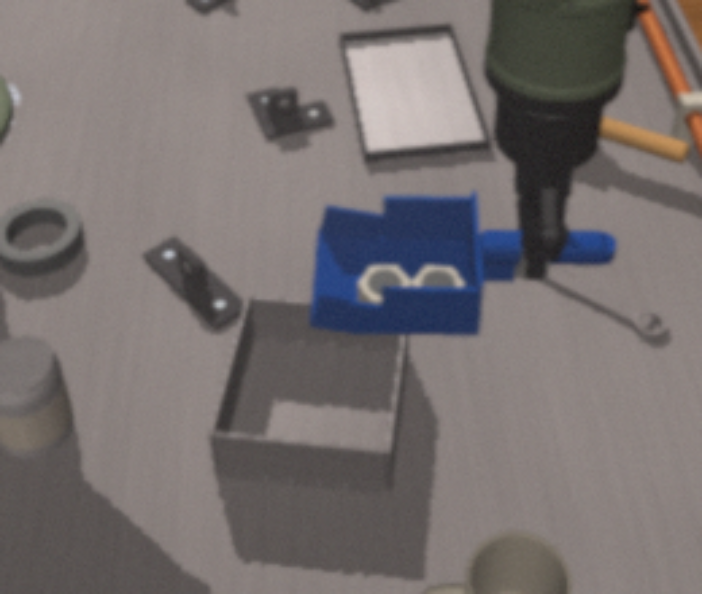

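Request:
apply_moves:
  claw: [0.01,0.01,0.01,0.01,0.01,0.01,0.01,0.01,0.01,0.01,0.01,0.01,0.01,0.01,0.01,0.01,0.01,0.01,0.01,0.01]
  xyz:
    - [0,0,0.015]
    - [0,0,0.02]
    - [0,0,0.02]
    - [0,0,0.007]
    - [-0.0015,0,-0.0168]
    - [-0.0015,0,-0.0168]
    - [-0.0015,0,-0.0168]
    - [-0.0015,0,-0.0168]
    - [-0.0015,0,-0.0168]
    - [-0.0015,0,-0.0168]
    - [-0.0015,0,-0.0168]
    - [-0.0015,0,-0.0168]
    - [-0.0015,0,-0.0168]
    - [-0.0015,0,-0.0168]
    - [-0.0015,0,-0.0168]
    - [-0.0015,0,-0.0168]
    - [0,0,0]
    - [0,0,0]
    - [0,0,0]
    - [0,0,0]
  twist:
    - [0,0,0]
    - [0,0,0]
    - [0,0,0]
    - [0,0,0]
    - [0,0.1,0]
    - [0,0.1,0]
    - [0,0.1,0]
    - [0,0.1,0]
    - [0,0.1,0]
    - [0,0.1,0]
    - [0,0.1,0]
    - [0,0.1,0]
    - [0,0.1,0]
    - [0,0.1,0]
    - [0,0.1,0]
    - [0,0.1,0]
    - [0,0,0]
    - [0,0,0]
    - [0,0,0]
    - [0,0,0]

```text
clock: 13.75
position: [0.5863, -0.4456, 0.2245]
tool_rot: [-3.091, -0.831, -0.13]
force: [0.6, -0.5, -1.2]
grip_width: 0.0232
finger_force: 79.2
```

```bash
python3 mv.py .652 -.454 .28 -0.1; python3 - <<'E'
from h import *
f=bot.grab_frame("side");cv2.imwrite("pics/s4.png",cv2.resize(f["img"][180:400,180:440,::-1],None,fx=2.7,fy=2.7))
E
```

```text
now [ 0.5863 -0.4456  0.2245] [-3.091 -0.831 -0.13 ] q [ 1.15  0.6  -0.51  1.87 -1.26  0.27  0.31] t 13.8
shift(now axes) [85.6  0.4 11.5] mm; after turning [ 66.2   1.8 -55.5] twist [-0.035 -0.831 -0.007]
```

View pics/s4.png

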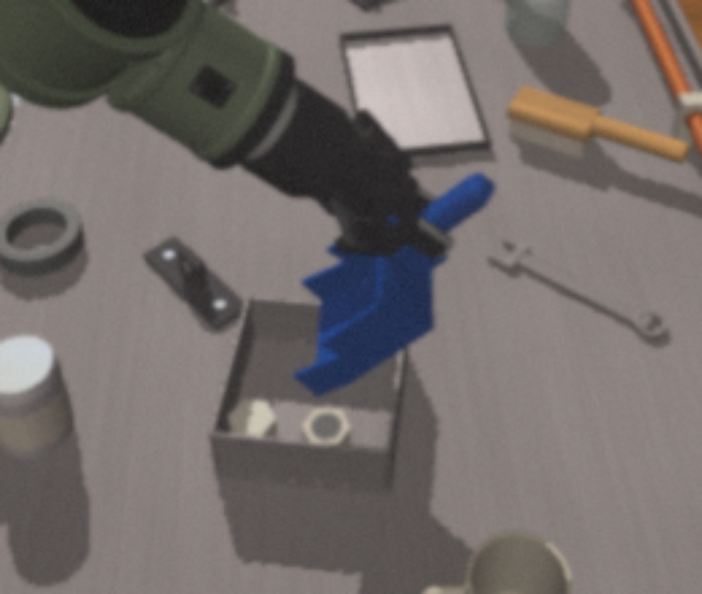

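Request:
apply_moves:
  claw: [0.01,0.01,0.01,0.01,0.01,0.01,0.01,0.01,0.01]
  xyz:
    - [0,0,0]
    - [0,0,0]
    - [0,0,0]
    - [0,0,0]
    - [0,0,0]
    - [0,0,0]
    - [0,0,0]
    - [0,0,0]
    - [0,0,0]
  twist:
    - [-0.004,-0.104,0]
    - [-0.004,-0.104,0]
    - [-0.004,-0.104,0]
    - [-0.004,-0.104,0]
    - [-0.004,-0.104,0]
    - [-0.004,-0.104,0]
    - [-0.004,-0.104,0]
    - [-0.004,-0.104,0]
    - [0,0,0]

```text
clock: 14.7
position: [0.592, -0.4421, 0.2203]
tool_rot: [-3.126, -0.1, -0.094]
force: [0.2, -0.5, -3.0]
grip_width: 0.0227
finger_force: 79.2
```

```bash
python3 mv.py .4477 .4368 .24 -3.063
```

```text
now [ 0.592  -0.4421  0.2203] [-3.126 -0.1   -0.094] q [ 0.36  0.72  0.4   1.36 -0.38  1.06 -0.82] t 14.7
shift(now axes) [-223.3 -862.   -28.6] mm; after turning [ 74.8 887.5 -19.7] twist [-0.151  0.011  2.966]
```

Request:
apply_moves:
  claw: [0.01,0.01,0.01,0.01,0.01,0.01,0.01,0.01,0.01,0.01,0.01,0.01,0.01,0.01]
  xyz:
    - [0,0,0]
    - [0,0,0]
    - [0,0,0]
    - [0,0,0]
    - [0,0,0]
    - [0,0,0]
    - [0,0,0]
    - [0,0,0]
    - [0,0,0]
    - [0,0,0]
    - [0,0,0]
    - [0,0,0]
    - [0,0,0]
    - [0,0,0]
  twist:
    - [-0.015,-0.1,0]
    - [0,0,-0.13]
    - [0,0,-0.13]
    - [0,0,-0.13]
    - [0,0,-0.13]
    - [0,0,-0.13]
    - [0,0,-0.13]
    - [0,0,-0.13]
    - [0,0,-0.13]
    - [0,0,-0.13]
    - [0,0,-0.13]
    - [0,0,-0.13]
    - [0,0,-0.13]
    - [0,0,0]

```text
clock: 16.1
position: [0.5883, -0.4447, 0.2206]
tool_rot: [3.137, -0.002, 1.464]
force: [0.5, -0.2, -1.1]
grip_width: 0.0229
finger_force: 79.1
```

```bash
python3 mv.py .4477 .4368 .24 -3.063
```

```text
now [ 0.5883 -0.4447  0.2206] [ 3.137e+00 -2.000e-03  1.464e+00] q [ 0.54  0.72  0.05  1.27 -0.04  1.15  0.49] t 16.1
shift(now axes) [ 861.4 -234.   -18.4] mm; after turning [ 70.9 889.8 -19.4] twist [ 0.005  0.002 -1.757]
```

Request:
apply_moves:
  claw: [0.01,0.01,0.01,0.01,0.01,0.01,0.01,0.01,0.01,0.01,0.01,0.01,0.01,0.01,0.01,0.01,0.01,0.01,0.01,0.01]
  xyz:
    - [0.0431,-0.0117,-0.001]
    - [0.0431,-0.0117,-0.001]
    - [0.0431,-0.0117,-0.001]
    - [0.0431,-0.0117,-0.001]
    - [0.0431,-0.0117,-0.001]
    - [0.0431,-0.0117,-0.001]
    - [0.0431,-0.0117,-0.001]
    - [0.0431,-0.0117,-0.001]
    - [0.0431,-0.0117,-0.001]
    - [0.0431,-0.0117,-0.001]
    - [0.0431,-0.0117,-0.001]
    - [0.0431,-0.0117,-0.001]
    - [0.0431,-0.0117,-0.001]
    - [0.0431,-0.0117,-0.001]
    - [0.0431,-0.0117,-0.001]
    - [0.0431,-0.0117,-0.001]
    - [0.0431,-0.0117,-0.001]
    - [0.0431,-0.0117,-0.001]
    - [0.0431,-0.0117,-0.001]
    - [0.0431,-0.0117,-0.001]
  twist:
    - [0,0,0]
    - [0,0,0]
    - [0,0,0]
    - [0,0,0]
    - [0,0,0]
    - [0,0,0]
    - [0,0,0]
    - [0,0,0]
    - [0,0,0]
    - [0,0,0]
    - [0,0,0]
    - [0,0,0]
    - [0,0,0]
    - [0,0,0]
    - [0,0,0]
    - [0,0,0]
    - [0,0,0]
    - [0,0,0]
    - [0,0,0]
    - [0,0,0]

```text
clock: 18.1
position: [0.4496, 0.4392, 0.2417]
tool_rot: [3.138, -0.003, 1.456]
force: [1.2, 0.1, -1.8]
grip_width: 0.0227
finger_force: 79.3
```

Request:
apply_moves:
  claw: [0.01,0.01,0.01,0.01,0.01,0.01,0.01,0.01,0.01,0.01,0.01,0.01,0.01,0.01]
  xyz:
    - [0,0,0]
    - [0,0,0]
    - [0,0,0]
    - [0,0,0]
    - [0,0,0]
    - [0,0,0]
    - [0,0,0]
    - [0,0,0]
    - [0,0,0]
    - [0,0,0]
    - [0,0,0]
    - [0,0,0]
    - [0,0,0]
    - [0,0,0]
  twist:
    - [0,0,-0.13]
    - [0,0,-0.135]
    - [0,0,-0.135]
    - [0,0,-0.135]
    - [0,0,-0.135]
    - [0,0,-0.135]
    - [0,0,-0.135]
    - [0,0,-0.135]
    - [0,0,-0.135]
    - [0,0,-0.135]
    - [0,0,-0.135]
    - [0,0,-0.135]
    - [0,0,-0.135]
    - [0,0,0]

```text
clock: 19.5
position: [0.4502, 0.4372, 0.2413]
tool_rot: [3.14, 0.003, -3.073]
force: [0.4, -0.8, -0.4]
grip_width: 0.0232
finger_force: 79.3
```

```bash
python3 mv.py .4477 .4368 .0270 -3.063
```

```text
now [0.4502 0.4372 0.2413] [ 3.140e+00  3.000e-03 -3.073e+00] q [-0.5   0.56 -0.55  1.56  0.32  1.1   0.51] t 19.5
shift(now axes) [  3.1  -0.7 214.3] mm; after turning [ 2.500e+00 -2.000e-01  2.143e+02] twist [ 0.002  0.003 -0.01 ]
```

Request:
apply_moves:
  claw: [0.01,0.01,0.01,0.01,0.01,0.01,0.01,0.01,0.01,0.01,0.06,0.085,0.085,0.085,0.085,0.085,0.085]
  xyz:
    - [0.003,0,0.03]
    - [0,0,0.04]
    - [0,0,0.04]
    - [0,0,0.04]
    - [0,0,0.03]
    - [0,0,0.02]
    - [0,0,0.01]
    - [0,0,0.003]
    - [0,0,0.0008]
    - [0,0,0]
    - [0,0,0]
    - [0,0,0]
    - [0,0,0]
    - [0,0,-0.02]
    - [0,0,-0.04]
    - [0,0,-0.04]
    - [0,0,-0.04]
  twist:
    - [0.002,0.003,-0.01]
    - [0,0,0]
    - [0,0,0]
    - [0,0,0]
    - [0,0,0]
    - [0,0,0]
    - [0,0,0]
    - [0,0,0]
    - [0,0,0]
    - [0,0,0]
    - [0,0,0]
    - [0,0,0]
    - [0,0,0]
    - [0,0,0]
    - [0,0,0]
    - [0,0,0]
    - [0,0,0]

```text
clock: 21.2
position: [0.4474, 0.4372, 0.1693]
tool_rot: [-3.141, 0.0, -3.063]
force: [0.8, 0.3, 0.9]
grip_width: 0.0848
finger_force: 0.0
```

```bash
python3 - <<'E'
from h import *
import mv
f=bot.grab_frame("top")
for k,n,x,y,t in [("scoop","scoop",.455,.437,.08),("angle_b","angle",.3734,.255,2.274),("long_l","long_l",.5636,.2465,5.267)]:
    print(k,np.round(fit(f,n,x,y,[t-.1,t,t+.1],span=.008),4))
mv.go(.3734,.255,.09,[np.pi,0,2.274])
E
```

```text
scoop [-79.6107   0.4563   0.4364   0.0955]
angle_b [-45.3693   0.3737   0.2546   2.2712]
long_l [-45.8825   0.5636   0.2465   5.2684]
now [0.449  0.4393 0.1759] [ 3.137  0.006 -3.063] q [-0.52  0.63 -0.53  1.63  0.37  0.98  0.48] t 21.2
shift(now axes) [  90.3 -178.2   84.5] mm; after turning [ -91.7 -176.8   85.9] twist [0.007 0.003 0.946]
```

Request:
apply_moves:
  claw: [0.05,0.05,0.05,0.05,0.05,0.05,0.05,0.05,0.05,0.05,0.05,0.05,0.05,0.05]
  xyz:
    - [0.015,-0.0297,0.014]
    - [0.015,-0.0297,0.014]
    - [0.015,-0.0297,0.014]
    - [0.015,-0.0297,0.014]
    - [0.015,-0.0297,0.014]
    - [0.015,-0.0297,0.014]
    - [0,0,0]
    - [0,0,0]
    - [0,0,0]
    - [0,0,0]
    - [0,0,0]
    - [0,0,0]
    - [0,0,0]
    - [0,0,0]
  twist:
    - [0,0,0]
    - [0,0,0]
    - [0,0,0]
    - [0,0,0]
    - [0,0,0]
    - [0,0,0]
    - [0.007,0.003,0.135]
    - [0,0,0.135]
    - [0,0,0.135]
    - [0,0,0.135]
    - [0,0,0.135]
    - [0,0,0.135]
    - [0,0,0.135]
    - [0,0,0]

```text
clock: 22.65
position: [0.372, 0.2527, 0.0839]
tool_rot: [-3.135, 0.004, 2.273]
force: [0.2, -0.1, -0.5]
grip_width: 0.0501
finger_force: 0.0
```

```bash
python3 mv.py .3737 .2546 .014 2.271
```

```text
now [0.372  0.2527 0.0839] [-3.135  0.004  2.273] q [-0.55  0.5  -0.23  2.15  0.24  0.51 -0.26] t 22.6
shift(now axes) [ 0.6  2.9 69.8] mm; after turning [ 0.3  2.5 69.9] twist [-0.006  0.004  0.002]
```

Request:
apply_moves:
  claw: [0.05,0.05,0.05,0.05,0.05,0.05,0.05,0.005,0.005,0.005,0.005,0.005,0.005,0.005]
  xyz:
    - [0.0005,0.0027,0]
    - [0,0,0.02]
    - [0,0,0.02]
    - [0,0,0.015]
    - [0,0,0.01]
    - [0,0,0.0045]
    - [0,0,0]
    - [0,0,0]
    - [0,0,0]
    - [0,0,0]
    - [0,0,0]
    - [0,0,0]
    - [0,0,0]
    - [0,0,0]
  twist:
    - [-0.006,0.004,0.002]
    - [0,0,0]
    - [0,0,0]
    - [0,0,0]
    - [0,0,0]
    - [0,0,0]
    - [0,0,0]
    - [0,0,0]
    - [0,0,0]
    - [0,0,0]
    - [0,0,0]
    - [0,0,0]
    - [0,0,0]
    - [0,0,0]
  force: 60

```text
clock: 24.05
position: [0.374, 0.2548, 0.0148]
tool_rot: [3.141, 0.0, 2.274]
force: [-1.5, -0.2, 10.2]
grip_width: 0.0109
finger_force: 59.2
```

```bash
cat > look2.py <<'E'
from h import *
import json,sys
f=bot.grab_frame("top");R=json.load(open("R.json"))
for k in sys.argv[1:]:
    n="angle" if "angle" in k else k;_,x,y,t=R[k]
    print(k,np.round(fit(f,n,x,y,[t-.1,t,t+.1],span=.006),4))
E
python3 look2.py angle_b angle_a; python3 mv.py .6434 0 .1 -3.0746
```

```text
angle_b [-23.9256   0.3745   0.2551   2.1536]
angle_a [-4.7004e+01  4.5610e-01 -2.4800e-02  2.6330e-01]
now [0.374  0.2548 0.0148] [3.141 0.    2.274] q [-0.6   0.65 -0.16  2.18  0.3   0.34 -0.32] t 24.1
shift(now axes) [-368.5   41.   -85.2] mm; after turning [-251.8 -272.2  -85.2] twist [ 0.     0.    -0.935]
```

Request:
apply_moves:
  claw: [0.005,0.005,0.005,0.005,0.005,0.005,0.005,0.005,0.005,0.005,0.005,0.005,0.005]
  xyz:
    - [0,0,-0.02]
    - [0,0,-0.03]
    - [0,0,-0.035]
    - [-0.0369,0.0041,0]
    - [-0.0369,0.0041,0]
    - [-0.0369,0.0041,0]
    - [-0.0369,0.0041,0]
    - [-0.0369,0.0041,0]
    - [-0.0369,0.0041,0]
    - [-0.0369,0.0041,0]
    - [-0.0369,0.0041,0]
    - [-0.0369,0.0041,0]
    - [-0.0369,0.0041,0]
  twist:
    - [0,0,0]
    - [0,0,0]
    - [0,0,0]
    - [0,0,0]
    - [0,0,0]
    - [0,0,0]
    - [0,0,0]
    - [0,0,0]
    - [0,0,0]
    - [0,0,0]
    - [0,0,0]
    - [0,0,0]
    - [0,0,0]

```text
clock: 25.4
position: [0.6443, -0.0018, 0.0992]
tool_rot: [-3.141, -0.0, 2.274]
force: [-0.1, 0.8, -2.1]
grip_width: 0.0106
finger_force: 59.2
```

Request:
apply_moves:
  claw: [0.005,0.005,0.005,0.005,0.005,0.005,0.005,0.005,0.005]
  xyz:
    - [0,0,0]
    - [0,0,0]
    - [0,0,0]
    - [0,0,0]
    - [0,0,0]
    - [0,0,0]
    - [0,0,0]
    - [0,0,0]
    - [0,0,0]
  twist:
    - [0,0,-0.134]
    - [0,0,-0.134]
    - [0,0,-0.134]
    - [0,0,-0.134]
    - [0,0,-0.134]
    - [0,0,-0.134]
    - [0,0,-0.131]
    - [0,0,0]
    - [0,0,0]

```text
clock: 26.3
position: [0.6433, -0.0007, 0.099]
tool_rot: [-3.141, -0.001, -3.079]
force: [0.3, -1.0, -2.7]
grip_width: 0.0108
finger_force: 59.2
```

```bash
python3 mv.py .6434 0 .0180 -3.0746
```

```text
now [ 0.6433 -0.0007  0.099 ] [-3.141e+00 -1.000e-03 -3.079e+00] q [ 0.22  0.75 -0.49  1.63  0.43  0.87  1.2 ] t 26.3
shift(now axes) [-0.2  0.7 81. ] mm; after turning [-0.1  0.7 81. ] twist [-0.    -0.001 -0.004]
```

Request:
apply_moves:
  claw: [0.005,0.005,0.005,0.005,0.005,0.005,0.005,0.005,0.03,0.03,0.03,0.03,0.03,0.03,0.03]
  xyz:
    - [0,0.0007,0.01]
    - [0,0,0.025]
    - [0,0,0.025]
    - [0,0,0.01]
    - [0,0,0.006]
    - [0,0,0.0045]
    - [0,0,0]
    - [0,0,0]
    - [0,0,0]
    - [0,0,0]
    - [0,0,0]
    - [0,0,0]
    - [0,0,-0.03]
    - [0,0,-0.035]
    - [0,0,-0.035]
  twist:
    - [0,0,-0.004]
    - [0,0,0]
    - [0,0,0]
    - [0,0,0]
    - [0,0,0]
    - [0,0,0]
    - [0,0,0]
    - [0,0,0]
    - [0,0,0]
    - [0,0,0]
    - [0,0,0]
    - [0,0,0]
    - [0,0,0]
    - [0,0,0]
    - [0,0,0]

```text
clock: 27.8
position: [0.6432, 0.0003, 0.1196]
tool_rot: [-3.141, -0.001, -3.07]
force: [0.7, 0.6, 1.1]
grip_width: 0.0299
finger_force: 0.0
```

```bash
python3 - <<'E'
import json
R=json.load(open("R.json"));R["angle_a"]=[0,.4561,-.0248,.2633];json.dump(R,open("R.json","w"))
E
python3 look2.py long_l strap long_strap; python3 mv.py .5636 .2465 .095 2.1266
```

```text
long_l [-43.4128   0.5636   0.2465   5.2678]
strap [-30.6747   0.5511  -0.2693   1.791 ]
long_strap [-14.5871   0.3537  -0.3003   2.9197]
now [0.6457 0.0007 0.1255] [-3.141  0.005 -3.071] q [ 0.23  0.71 -0.5   1.62  0.41  0.91  1.22] t 27.9
shift(now axes) [ 64.7 251.1  30.1] mm; after turning [252.2  60.   30.5] twist [0.003 0.005 1.086]
```

Request:
apply_moves:
  claw: [0.05,0.05,0.05,0.05,0.05,0.05,0.05,0.05,0.05,0.05,0.05,0.05,0.05,0.05,0.05,0.05]
  xyz:
    - [0.0108,0.0418,0.005]
    - [0.0108,0.0418,0.005]
    - [0.0108,0.0418,0.005]
    - [0.0108,0.0418,0.005]
    - [0.0108,0.0418,0.005]
    - [0.0108,0.0418,0.005]
    - [0,0,0]
    - [0,0,0]
    - [0,0,0]
    - [0,0,0]
    - [0,0,0]
    - [0,0,0]
    - [0,0,0]
    - [0,0,0]
    - [0,0,0]
    - [0,0,0]
  twist:
    - [0,0,0]
    - [0,0,0]
    - [0,0,0]
    - [0,0,0]
    - [0,0,0]
    - [0,0,0]
    - [0.003,0.005,0.136]
    - [0,0,0.136]
    - [0,0,0.136]
    - [0,0,0.136]
    - [0,0,0.136]
    - [0,0,0.136]
    - [0,0,0.136]
    - [0,0,0.134]
    - [0,0,0]
    - [0,0,0]

```text
clock: 29.45
position: [0.561, 0.246, 0.0885]
tool_rot: [-3.135, 0.0, 2.131]
force: [0.4, -0.3, 0.3]
grip_width: 0.0496
finger_force: 0.0
```

```bash
python3 mv.py .5636 .2465 .0145 2.1264; python3 look2.py angle_a strap long_strap
```

```text
now [0.561  0.246  0.0885] [-3.135  0.     2.131] q [-0.37  0.69 -0.21  1.73  0.2   0.75 -0.12] t 29.4
shift(now axes) [-0.9  3.  74. ] mm; after turning [-0.9  2.5 74. ] twist [-0.007  0.     0.005]
angle_a [-4.11287e+01  4.57100e-01 -2.58000e-02  2.78300e-01]
strap [-46.225    0.551   -0.2683   1.7784]
long_strap [-44.5628   0.3653  -0.275    2.2151]
```

Request:
apply_moves:
  claw: [0.05,0.05,0.05,0.05,0.05,0.05,0.05,0.005,0.005,0.005,0.005,0.005,0.005,0.005]
  xyz:
    - [-0.0009,0.0027,0]
    - [0,0,0.02]
    - [0,0,0.02]
    - [0,0,0.02]
    - [0,0,0.01]
    - [0,0,0.004]
    - [0,0,0]
    - [0,0,0]
    - [0,0,0]
    - [0,0,0]
    - [0,0,0]
    - [0,0,0]
    - [0,0,0]
    - [0,0,0]
  twist:
    - [-0.007,0,0.005]
    - [0,0,0]
    - [0,0,0]
    - [0,0,0]
    - [0,0,0]
    - [0,0,0]
    - [0,0,0]
    - [0,0,0]
    - [0,0,0]
    - [0,0,0]
    - [0,0,0]
    - [0,0,0]
    - [0,0,0]
    - [0,0,0]

```text
clock: 30.9
position: [0.5643, 0.2467, 0.0154]
tool_rot: [3.14, 0.0, 2.122]
force: [-0.7, -0.0, 7.1]
grip_width: 0.0106
finger_force: 59.7
```

```bash
python3 mv.py .5775 -.0045 .1 1.6378
```

```text
now [0.5643 0.2467 0.0154] [3.14  0.    2.122] q [-0.39  0.8  -0.18  1.75  0.23  0.62 -0.15] t 30.9
shift(now axes) [-220.9 -120.1  -84.8] mm; after turning [-251.5   -3.7  -84.6] twist [ 0.002 -0.     0.484]
```

Request:
apply_moves:
  claw: [0.005,0.005,0.005,0.005,0.005,0.005,0.005,0.005,0.005,0.005,0.005,0.005,0.005,0.005,0.005,0.005]
  xyz:
    - [0,0,-0.02]
    - [0,0,-0.03]
    - [0,0,-0.035]
    - [-0.0316,-0.0172,0]
    - [-0.0316,-0.0172,0]
    - [-0.0316,-0.0172,0]
    - [-0.0316,-0.0172,0]
    - [-0.0316,-0.0172,0]
    - [-0.0316,-0.0172,0]
    - [-0.0316,-0.0172,0]
    - [0,0,0]
    - [0,0,0]
    - [0,0,0]
    - [0,0,0]
    - [0,0,0]
    - [0,0,0]
  twist:
    - [0,0,0]
    - [0,0,0]
    - [0,0,0]
    - [0,0,0]
    - [0,0,0]
    - [0,0,0]
    - [0,0,0]
    - [0,0,0]
    - [0,0,0]
    - [0,0,0]
    - [0,0,0.121]
    - [0,0,0.121]
    - [0,0,0.121]
    - [0,0,0.121]
    - [0,0,0]
    - [0,0,0]

```text
clock: 32.5
position: [0.5769, -0.0048, 0.0995]
tool_rot: [3.141, -0.0, 1.642]
force: [-0.0, -0.4, -3.7]
grip_width: 0.011
finger_force: 59.3
```

```bash
python3 mv.py .5775 -.0045 .019 1.6378
```

```text
now [ 0.5769 -0.0048  0.0995] [ 3.141 -0.     1.642] q [-0.03  0.62 -0.1   1.83  0.09  0.7  -0.1 ] t 32.5
shift(now axes) [ 0.3  0.6 80.5] mm; after turning [ 0.3  0.6 80.5] twist [ 0.    -0.     0.004]
```

Request:
apply_moves:
  claw: [0.005,0.005,0.005,0.005,0.005,0.005,0.005,0.005,0.03,0.03,0.03,0.03,0.03,0.03,0.03,0.03]
  xyz:
    - [0.0003,0.0006,0.01]
    - [0,0,0.025]
    - [0,0,0.025]
    - [0,0,0.01]
    - [0,0,0.006]
    - [0,0,0.004]
    - [0,0,0]
    - [0,0,0]
    - [0,0,0]
    - [0,0,0]
    - [0,0,0]
    - [0,0,0]
    - [0,0,-0.03]
    - [0,0,-0.035]
    - [0,0,-0.035]
    - [0,0,0]
  twist:
    - [0,0,0.004]
    - [0,0,0]
    - [0,0,0]
    - [0,0,0]
    - [0,0,0]
    - [0,0,0]
    - [0,0,0]
    - [0,0,0]
    - [0,0,0]
    - [0,0,0]
    - [0,0,0]
    - [0,0,0]
    - [0,0,0]
    - [0,0,0]
    - [0,0,0]
    - [0,0,0]

```text
clock: 34.1
position: [0.5797, -0.0047, 0.1237]
tool_rot: [3.135, -0.0, 1.633]
force: [0.6, -0.3, -0.0]
grip_width: 0.0299
finger_force: 0.0
```

```bash
python3 look2.py strap long_strap; python3 mv.py .551 -.2685 .095 1.782
```

```text
strap [-46.9498   0.5509  -0.2683   1.779 ]
long_strap [-45.242    0.3652  -0.275    2.2152]
now [ 0.5787 -0.0047  0.1215] [ 3.137 -0.     1.633] q [-0.03  0.59 -0.1   1.82  0.08  0.74 -0.1 ] t 34.1
shift(now axes) [-261.5  -44.3   26.3] mm; after turning [-252.1  -82.4   26.5] twist [ 0.004  0.    -0.149]
```

Request:
apply_moves:
  claw: [0.05,0.05,0.05,0.05,0.05,0.05,0.05,0.05,0.05,0.05]
  xyz:
    - [-0.0373,-0.0063,0.0038]
    - [-0.0373,-0.0063,0.0038]
    - [-0.0373,-0.0063,0.0038]
    - [-0.0373,-0.0063,0.0038]
    - [-0.0373,-0.0063,0.0038]
    - [-0.0373,-0.0063,0.0038]
    - [-0.0373,-0.0063,0.0038]
    - [0,0,0]
    - [0,0,0]
    - [0,0,0]
  twist:
    - [0,0,0]
    - [0,0,0]
    - [0,0,0]
    - [0,0,0]
    - [0,0,0]
    - [0,0,0]
    - [0,0,0]
    - [0.002,0,-0.074]
    - [0.002,0,-0.075]
    - [0,0,0]

```text
clock: 35.15
position: [0.5493, -0.268, 0.0916]
tool_rot: [-3.137, -0.002, 1.784]
force: [-0.5, 0.9, 0.0]
grip_width: 0.0501
finger_force: 0.0
```

```bash
python3 mv.py .551 -.2683 .0145 1.782
```

```text
now [ 0.5493 -0.268   0.0916] [-3.137e+00 -2.000e-03  1.784e+00] q [ 0.45  0.68 -0.14  1.74  0.13  0.74  0.46] t 35.1
shift(now axes) [-0.7  2.  77.1] mm; after turning [-0.6  1.6 77.1] twist [-0.005 -0.002  0.002]
```

Request:
apply_moves:
  claw: [0.05,0.05,0.05,0.05,0.05,0.05,0.05,0.005,0.005,0.005,0.005,0.005,0.005,0.005]
  xyz:
    - [-0.0006,0.0018,0]
    - [0,0,0.02]
    - [0,0,0.02]
    - [0,0,0.02]
    - [0,0,0.012]
    - [0,0,0.005]
    - [0,0,0]
    - [0,0,0]
    - [0,0,0]
    - [0,0,0]
    - [0,0,0]
    - [0,0,0]
    - [0,0,0]
    - [0,0,0]
  twist:
    - [-0.005,-0.002,0.002]
    - [0,0,0]
    - [0,0,0]
    - [0,0,0]
    - [0,0,0]
    - [0,0,0]
    - [0,0,0]
    - [0,0,0]
    - [0,0,0]
    - [0,0,0]
    - [0,0,0]
    - [0,0,0]
    - [0,0,0]
    - [0,0,0]

```text
clock: 36.55
position: [0.5522, -0.2686, 0.0167]
tool_rot: [3.139, 0.002, 1.78]
force: [-2.4, 0.4, 6.7]
grip_width: 0.011
finger_force: 59.6
```

```bash
python3 mv.py .5819 .095 .1 -3.0746
```

```text
now [ 0.5522 -0.2686  0.0167] [3.139e+00 2.000e-03 1.780e+00] q [ 0.44  0.79 -0.12  1.76  0.15  0.6   0.44] t 36.5
shift(now axes) [349.3 104.8 -83.9] mm; after turning [-54.  360.8 -83.3] twist [ 0.     0.003 -1.428]
```

Request:
apply_moves:
  claw: [0.005,0.005,0.005,0.005,0.005,0.005,0.005,0.005,0.005,0.005,0.005,0.005,0.005]
  xyz:
    - [0,0,-0.02]
    - [0,0,-0.03]
    - [0,0,-0.033]
    - [0.0349,0.0105,0]
    - [0.0349,0.0105,0]
    - [0.0349,0.0105,0]
    - [0.0349,0.0105,0]
    - [0.0349,0.0105,0]
    - [0.0349,0.0105,0]
    - [0.0349,0.0105,0]
    - [0.0349,0.0105,0]
    - [0.0349,0.0105,0]
    - [0.0349,0.0105,0]
  twist:
    - [0,0,0]
    - [0,0,0]
    - [0,0,0]
    - [0,0,0]
    - [0,0,0]
    - [0,0,0]
    - [0,0,0]
    - [0,0,0]
    - [0,0,0]
    - [0,0,0]
    - [0,0,0]
    - [0,0,0]
    - [0,0,0]

```text
clock: 37.85
position: [0.5818, 0.0964, 0.0988]
tool_rot: [3.14, 0.002, 1.78]
force: [1.5, -0.4, -1.9]
grip_width: 0.0108
finger_force: 58.8
```

Request:
apply_moves:
  claw: [0.005,0.005,0.005,0.005,0.005,0.005,0.005,0.005,0.005,0.005,0.005,0.005,0.005]
  xyz:
    - [0,0,0]
    - [0,0,0]
    - [0,0,0]
    - [0,0,0]
    - [0,0,0]
    - [0,0,0]
    - [0,0,0]
    - [0,0,0]
    - [0,0,0]
    - [0,0,0]
    - [0,0,0]
    - [0,0,0]
    - [0,0,0]
  twist:
    - [0,0,-0.13]
    - [0,0,-0.13]
    - [0,0,-0.13]
    - [0,0,-0.13]
    - [0,0,-0.13]
    - [0,0,-0.13]
    - [0,0,-0.13]
    - [0,0,-0.13]
    - [0,0,-0.13]
    - [0,0,-0.13]
    - [0,0,-0.128]
    - [0,0,0]
    - [0,0,0]

```text
clock: 39.15
position: [0.5818, 0.0948, 0.0985]
tool_rot: [-3.14, 0.002, -3.079]
force: [-0.0, -0.4, -1.4]
grip_width: 0.0108
finger_force: 58.8
```

```bash
python3 mv.py .5819 .095 .0202 -3.0746
```

```text
now [0.5818 0.0948 0.0985] [-3.140e+00  2.000e-03 -3.079e+00] q [ 0.08  0.68 -0.5   1.78  0.44  0.79  1.  ] t 39.1
shift(now axes) [ 0.   0.3 78.3] mm; after turning [-0.1  0.2 78.3] twist [-0.001  0.002 -0.004]
```

Request:
apply_moves:
  claw: [0.005,0.005,0.005,0.005,0.005,0.005,0.005,0.005,0.03,0.03,0.03,0.03,0.03,0.03,0.03,0.03]
  xyz:
    - [0,0.0002,0.01]
    - [0,0,0.025]
    - [0,0,0.02]
    - [0,0,0.012]
    - [0,0,0.007]
    - [0,0,0.004]
    - [0,0,0]
    - [0,0,0]
    - [0,0,0]
    - [0,0,0]
    - [0,0,0]
    - [0,0,0]
    - [0,0,-0.03]
    - [0,0,-0.035]
    - [0,0,-0.035]
    - [0,0,0]
  twist:
    - [-0.001,0.002,-0.004]
    - [0,0,0]
    - [0,0,0]
    - [0,0,0]
    - [0,0,0]
    - [0,0,0]
    - [0,0,0]
    - [0,0,0]
    - [0,0,0]
    - [0,0,0]
    - [0,0,0]
    - [0,0,0]
    - [0,0,0]
    - [0,0,0]
    - [0,0,0]
    - [0,0,0]

```text
clock: 40.75
position: [0.5838, 0.0957, 0.1246]
tool_rot: [3.141, 0.006, -3.071]
force: [0.7, -0.6, -0.4]
grip_width: 0.0302
finger_force: 0.0
```

```bash
python3 look2.py long_strap; python3 mv.py .3652 -.2747 .095 2.218
```

```text
long_strap [-36.3641   0.3657  -0.2755   2.216 ]
now [0.5829 0.0953 0.1224] [-3.141e+00  3.000e-03 -3.071e+00] q [ 0.09  0.65 -0.52  1.77  0.42  0.83  1.02] t 40.8
shift(now axes) [ 243.4 -353.7   26.7] mm; after turning [-163.9 -396.8   27.4] twist [0.001 0.003 0.994]
```

Request:
apply_moves:
  claw: [0.05,0.05,0.05,0.05,0.05,0.05,0.05,0.05,0.05,0.05,0.05,0.05,0.05,0.05,0.05,0.05,0.05,0.05,0.05]
  xyz:
    - [0,0,0]
    - [0,0,0]
    - [0,0,0]
    - [0,0,0]
    - [0,0,0]
    - [0,0,0]
    - [0,0,0]
    - [-0.0164,-0.0397,0.0027]
    - [-0.0164,-0.0397,0.0027]
    - [-0.0164,-0.0397,0.0027]
    - [-0.0164,-0.0397,0.0027]
    - [-0.0164,-0.0397,0.0027]
    - [-0.0164,-0.0397,0.0027]
    - [-0.0164,-0.0397,0.0027]
    - [-0.0164,-0.0397,0.0027]
    - [-0.0164,-0.0397,0.0027]
    - [-0.0164,-0.0397,0.0027]
    - [0,0,0]
    - [0,0,0]
  twist:
    - [0,0.003,0.142]
    - [0,0,0.142]
    - [0,0,0.142]
    - [0,0,0.142]
    - [0,0,0.142]
    - [0,0,0.142]
    - [0,0,0.142]
    - [0,0,0]
    - [0,0,0]
    - [0,0,0]
    - [0,0,0]
    - [0,0,0]
    - [0,0,0]
    - [0,0,0]
    - [0,0,0]
    - [0,0,0]
    - [0,0,0]
    - [0,0,0]
    - [0,0,0]

```text
clock: 42.7
position: [0.3632, -0.2755, 0.0936]
tool_rot: [-3.138, -0.003, 2.216]
force: [0.5, -0.7, 0.1]
grip_width: 0.0497
finger_force: 0.0
```

```bash
python3 mv.py .3652 -.2747 .0155 2.217; python3 look2.py angle_a
```

```text
now [ 0.3632 -0.2755  0.0936] [-3.138e+00 -3.000e-03  2.216e+00] q [ 0.72  0.49 -0.26  2.13  0.24  0.54  0.93] t 42.7
shift(now axes) [-0.7  2.3 78.1] mm; after turning [-0.5  2.1 78.1] twist [-0.003 -0.003 -0.001]
angle_a [-4.38823e+01  4.57100e-01 -2.56000e-02  2.83800e-01]
```

Request:
apply_moves:
  claw: [0.05,0.05,0.05,0.05,0.05,0.05,0.05,0.005,0.005,0.005,0.005,0.005,0.005,0.005]
  xyz:
    - [-0.0006,0.0021,0]
    - [0,0,0.02]
    - [0,0,0.02]
    - [0,0,0.02]
    - [0,0,0.012]
    - [0,0,0.006]
    - [0,0,0]
    - [0,0,0]
    - [0,0,0]
    - [0,0,0]
    - [0,0,0]
    - [0,0,0]
    - [0,0,0]
    - [0,0,0]
  twist:
    - [-0.003,-0.003,-0.001]
    - [0,0,0]
    - [0,0,0]
    - [0,0,0]
    - [0,0,0]
    - [0,0,0]
    - [0,0,0]
    - [0,0,0]
    - [0,0,0]
    - [0,0,0]
    - [0,0,0]
    - [0,0,0]
    - [0,0,0]
    - [0,0,0]

```text
clock: 44.15
position: [0.3664, -0.2747, 0.017]
tool_rot: [3.141, 0.002, 2.219]
force: [-0.3, 1.3, 10.4]
grip_width: 0.0106
finger_force: 59.0
```

```bash
python3 mv.py .6156 -.0791 .1 0.067;python3 mv.py .6156 -.0791 .1 -3.0746
```

```text
now [ 0.3664 -0.2747  0.017 ] [3.141e+00 2.000e-03 2.219e+00] q [ 0.65  0.65 -0.18  2.16  0.32  0.35  0.86] t 44.1
shift(now axes) [  5.2 316.8 -83. ] mm; after turning [ 261.7 -178.5  -83. ] twist [3.000e-03 1.000e-03 2.152e+00]
now [ 0.3664 -0.2747  0.017 ] [3.141e+00 2.000e-03 2.219e+00] q [ 0.65  0.65 -0.18  2.16  0.32  0.35  0.86] t 44.1
shift(now axes) [  5.2 316.8 -83. ] mm; after turning [-261.7  178.5  -83. ] twist [-0.001  0.002 -0.989]
```

Request:
apply_moves:
  claw: [0.005,0.005,0.005,0.005,0.005,0.005,0.005,0.005,0.005,0.005,0.005,0.005,0.005,0.005,0.005,0.005,0.005,0.005,0.005,0.005]
  xyz:
    - [0,0,-0.02]
    - [0,0,-0.03]
    - [0,0,-0.033]
    - [0.0006,0.0396,0]
    - [0.0006,0.0396,0]
    - [0.0006,0.0396,0]
    - [0.0006,0.0396,0]
    - [0.0006,0.0396,0]
    - [0.0006,0.0396,0]
    - [0.0006,0.0396,0]
    - [0.0006,0.0396,0]
    - [0,0,0]
    - [0,0,0]
    - [0,0,0]
    - [0,0,0]
    - [0,0,0]
    - [0,0,0]
    - [0,0,0]
    - [0,0,0]
    - [0,0,0]
  twist:
    - [0,0,0]
    - [0,0,0]
    - [0,0,0]
    - [0,0,0]
    - [0,0,0]
    - [0,0,0]
    - [0,0,0]
    - [0,0,0]
    - [0,0,0]
    - [0,0,0]
    - [0,0,0]
    - [0,0,-0.1413]
    - [0,0,-0.1413]
    - [0,0,-0.1413]
    - [0,0,-0.1413]
    - [0,0,-0.1413]
    - [0,0,-0.1413]
    - [0,0,-0.1413]
    - [0,0,0]
    - [0,0,0]

```text
clock: 46.15
position: [0.6155, -0.0794, 0.0993]
tool_rot: [-3.141, 0.001, -3.079]
force: [-0.8, 0.5, -3.0]
grip_width: 0.0106
finger_force: 59.5
```

```bash
python3 mv.py .6156 -.0791 .0205 -3.0746
```

```text
now [ 0.6155 -0.0794  0.0993] [-3.141e+00  1.000e-03 -3.079e+00] q [ 0.37  0.72 -0.51  1.7   0.44  0.84  1.3 ] t 46.1
shift(now axes) [-0.1  0.4 78.8] mm; after turning [-0.1  0.3 78.8] twist [-0.001  0.001 -0.005]
```

Request:
apply_moves:
  claw: [0.005,0.005,0.005,0.005,0.005,0.005,0.005,0.005,0.03,0.03,0.03,0.03,0.03,0.03,0.03,0.03]
  xyz:
    - [0,0.0003,0.01]
    - [0,0,0.025]
    - [0,0,0.02]
    - [0,0,0.012]
    - [0,0,0.007]
    - [0,0,0.0045]
    - [0,0,0]
    - [0,0,0]
    - [0,0,0]
    - [0,0,0]
    - [0,0,0]
    - [0,0,0]
    - [0,0,-0.03]
    - [0,0,-0.035]
    - [0,0,-0.035]
    - [0,0,0]
  twist:
    - [-0.001,0.001,-0.005]
    - [0,0,0]
    - [0,0,0]
    - [0,0,0]
    - [0,0,0]
    - [0,0,0]
    - [0,0,0]
    - [0,0,0]
    - [0,0,0]
    - [0,0,0]
    - [0,0,0]
    - [0,0,0]
    - [0,0,0]
    - [0,0,0]
    - [0,0,0]
    - [0,0,0]

```text
clock: 47.75
position: [0.6179, -0.0789, 0.1252]
tool_rot: [-3.14, 0.006, -3.07]
force: [0.3, -0.0, -0.8]
grip_width: 0.0301
finger_force: 0.0
```

```bash
python3 mv.py .457 -.0256 .095 0.28;python3 mv.py .457 -.0256 .095 -2.8616; python3 - <<'E'
from h import *
f=bot.grab_frame("side");cv2.imwrite("pics/s5.png",cv2.resize(f["img"][150:270,200:420,::-1],None,fx=3.5,fy=3.5))
E
```

```text
now [ 0.6179 -0.0789  0.1252] [-3.14   0.006 -3.07 ] q [ 0.38  0.69 -0.53  1.68  0.43  0.88  1.32] t 47.8
shift(now axes) [156.8  64.7  29.2] mm; after turning [-139.9  -95.7   30.2] twist [0.009 0.003 2.933]
now [ 0.6179 -0.0789  0.1252] [-3.14   0.006 -3.07 ] q [ 0.38  0.69 -0.53  1.68  0.43  0.88  1.32] t 47.8
shift(now axes) [156.8  64.7  29.2] mm; after turning [139.9  95.7  30.2] twist [-0.002  0.006 -0.208]
```

View pics/s5.png

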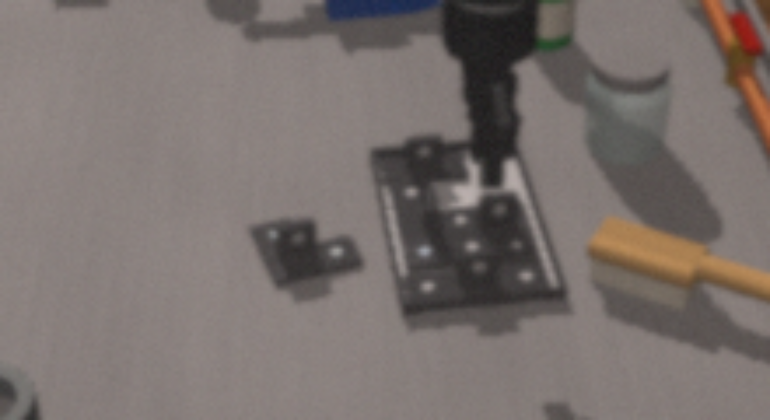

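Request:
apply_moves:
  claw: [0.05,0.05,0.05,0.05,0.05,0.05,0.05,0.05,0.05,0.05,0.05,0.05,0.05,0.05,0.05,0.05,0.05,0.05,0.05,0.05]
  xyz:
    - [0.0314,0.013,0.005]
    - [0.0314,0.013,0.006]
    - [0.0314,0.013,0.006]
    - [0.0314,0.013,0.006]
    - [0.0314,0.013,0.006]
    - [0,0,0]
    - [0,0,0]
    - [0,0,0]
    - [0,0,0]
    - [0,0,0]
    - [0,0,0]
    - [0,0,0]
    - [0,0,0]
    - [0,0,0]
    - [0,0,0]
    - [0,0,0]
    - [0,0,0]
    - [0,0,0]
    - [0,0,0]
    - [0,0,0]
  twist:
    - [0,0,0]
    - [0,0,0]
    - [0,0,0]
    - [0,0,0]
    - [0,0,0]
    - [0,0,0.14]
    - [0,0,0.14]
    - [0,0,0.14]
    - [0,0,0.14]
    - [0,0,0.14]
    - [0,0,0.14]
    - [0,0,0.14]
    - [0,0,0.14]
    - [0,0,0.14]
    - [0,0,0.14]
    - [0,0,0.14]
    - [0,0,0.14]
    - [0,0,0.14]
    - [0,0,0.14]
    - [0,0,0.14]

```text
clock: 49.8
position: [0.4539, -0.0255, 0.0911]
tool_rot: [-3.141, 0.001, 1.108]
force: [0.3, 0.3, 0.3]
grip_width: 0.0502
finger_force: 0.0
```

Request:
apply_moves:
  claw: [0.05,0.05,0.05,0.05,0.05,0.05,0.05,0.05]
  xyz:
    - [0,0,0]
    - [0,0,0]
    - [0,0,0]
    - [0,0,0]
    - [0,0,0]
    - [0,0,0]
    - [0,0,0]
    - [0,0,0]
  twist:
    - [0,0,0.14]
    - [0,0,0.14]
    - [0,0,0.14]
    - [0,0,0.14]
    - [0,0,0.14]
    - [0,0,0.13]
    - [0,0,0]
    - [0,0,0]

```text
clock: 50.6
position: [0.4541, -0.0253, 0.0914]
tool_rot: [3.141, 0.001, 0.288]
force: [0.4, 0.1, 0.5]
grip_width: 0.0503
finger_force: 0.0
```

```bash
python3 mv.py .457 -.0256 .0155 0.28; python3 look2.py angle_a
```

```text
now [ 0.4541 -0.0253  0.0914] [3.141e+00 1.000e-03 2.880e-01] q [-0.28  0.51  0.27  2.16 -0.27  0.5  -1.09] t 50.6
shift(now axes) [ 2.8  1.1 75.9] mm; after turning [ 2.7  1.1 75.9] twist [0.    0.001 0.008]
angle_a [-8.4934  0.4532 -0.025  -0.1352]
```

Request:
apply_moves:
  claw: [0.05,0.05,0.05,0.05,0.05,0.05,0.05,0.005,0.005,0.005,0.005,0.005,0.005,0.005]
  xyz:
    - [0.0028,0.0011,0]
    - [0,0,0.02]
    - [0,0,0.02]
    - [0,0,0.02]
    - [0,0,0.011]
    - [0,0,0.005]
    - [0,0,0]
    - [0,0,0]
    - [0,0,0]
    - [0,0,0]
    - [0,0,0]
    - [0,0,0]
    - [0,0,0]
    - [0,0,0]
  twist:
    - [0,0.001,0.007]
    - [0,0,0]
    - [0,0,0]
    - [0,0,0]
    - [0,0,0]
    - [0,0,0]
    - [0,0,0]
    - [0,0,0]
    - [0,0,0]
    - [0,0,0]
    - [0,0,0]
    - [0,0,0]
    - [0,0,0]
    - [0,0,0]

```text
clock: 52.05
position: [0.4578, -0.0253, 0.0165]
tool_rot: [-3.141, -0.002, 0.277]
force: [-1.3, 1.9, 12.8]
grip_width: 0.011
finger_force: 59.2
```

```bash
python3 mv.py .6389 .0658 .1 1.6378
```

```text
now [ 0.4578 -0.0253  0.0165] [-3.141e+00 -2.000e-03  2.770e-01] q [-0.21  0.66  0.18  2.18 -0.34  0.33 -1.04] t 52.0
shift(now axes) [199.3 -38.2 -83.1] mm; after turning [ 78.8 186.8 -83.5] twist [ 1.000e-03 -2.000e-03 -1.361e+00]
```

Request:
apply_moves:
  claw: [0.005,0.005,0.005,0.005,0.005,0.005,0.005,0.005,0.005,0.005,0.005,0.005,0.005,0.005,0.005,0.005,0.005,0.005,0.005,0.005]
  xyz:
    - [0,0,-0.02]
    - [0,0,-0.03]
    - [0,0,-0.033]
    - [0.0399,-0.0076,0]
    - [0.0399,-0.0076,0]
    - [0.0399,-0.0076,0]
    - [0.0399,-0.0076,0]
    - [0.0399,-0.0076,0]
    - [0,0,0]
    - [0,0,0]
    - [0,0,0]
    - [0,0,0]
    - [0,0,0]
    - [0,0,0]
    - [0,0,0]
    - [0,0,0]
    - [0,0,0]
    - [0,0,0]
    - [0,0,0]
    - [0,0,0]
  twist:
    - [0,0,0]
    - [0,0,0]
    - [0,0,0]
    - [0,0,0]
    - [0,0,0]
    - [0,0,0]
    - [0,0,0]
    - [0,0,0]
    - [0,0,-0.1361]
    - [0,0,-0.1361]
    - [0,0,-0.1361]
    - [0,0,-0.1361]
    - [0,0,-0.1361]
    - [0,0,-0.1361]
    - [0,0,-0.1361]
    - [0,0,-0.1361]
    - [0,0,-0.1361]
    - [0,0,-0.1361]
    - [0,0,0]
    - [0,0,0]

```text
clock: 54.05
position: [0.6388, 0.0653, 0.099]
tool_rot: [3.141, -0.0, 1.633]
force: [0.2, -0.3, -2.2]
grip_width: 0.0108
finger_force: 59.2
```

```bash
python3 mv.py .6389 .0658 .02 1.6378; python3 - <<'E'
from h import *
f=bot.grab_frame("side");cv2.imwrite("pics/s6.png",cv2.resize(f["img"][150:260,270:400,::-1],None,fx=5,fy=5))
E
```

```text
now [0.6388 0.0653 0.099 ] [ 3.141 -0.     1.633] q [-0.16  0.7  -0.06  1.65  0.05  0.79 -0.17] t 54.0
shift(now axes) [ 0.5  0.1 79. ] mm; after turning [ 0.5  0.1 79. ] twist [ 0.001 -0.    -0.005]
```

View pics/s6.png

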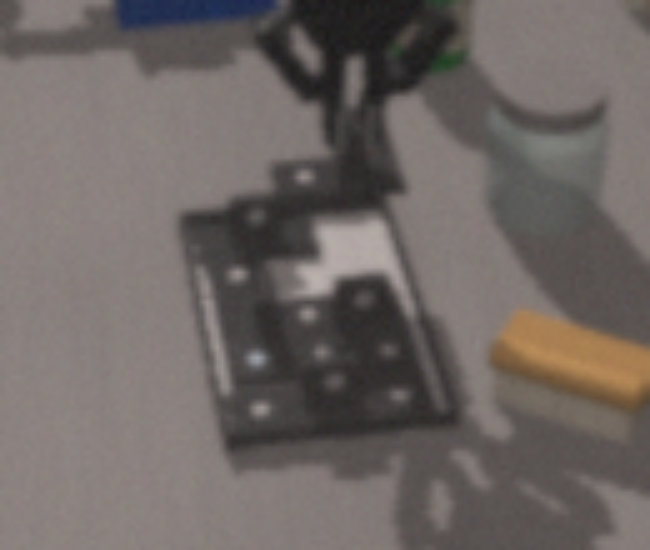

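Request:
apply_moves:
  claw: [0.005,0.005,0.005,0.005,0.005,0.005,0.005,0.005]
  xyz:
    - [0.0005,0,0.01]
    - [0,0,0.025]
    - [0,0,0.02]
    - [0,0,0.012]
    - [0,0,0.006]
    - [0,0,0.0055]
    - [0,0,0]
    - [0,0,0]
  twist:
    - [0,0,-0.004]
    - [0,0,0]
    - [0,0,0]
    - [0,0,0]
    - [0,0,0]
    - [0,0,0]
    - [0,0,0]
    - [0,0,0]

```text
clock: 54.9
position: [0.6393, 0.066, 0.021]
tool_rot: [3.14, -0.0, 1.641]
force: [0.0, -0.0, -2.3]
grip_width: 0.0107
finger_force: 59.2
```

Request:
apply_moves:
  claw: [0.005,0.005,0.03,0.03,0.03,0.03,0.03,0.03,0.03,0.03,0.03,0.03,0.03,0.03,0.03,0.03]
  xyz:
    - [0,0,0.001]
    - [0,0,0]
    - [0,0,0]
    - [0,0,0]
    - [0,0,0]
    - [0,0,0]
    - [0,0,-0.03]
    - [0,0,-0.04]
    - [0,0,-0.05]
    - [0,0,-0.05]
    - [0.04,0,0]
    - [0.04,0,0]
    - [0.04,0,0]
    - [0.04,0,0]
    - [0.04,0,0]
    - [0,0,0]
  twist:
    - [0,0,0]
    - [0,0,0]
    - [0,0,0]
    - [0,0,0]
    - [0,0,0]
    - [0,0,0]
    - [0,0,0]
    - [0,0,0]
    - [0,0,0]
    - [0,0,0]
    - [0,0,0]
    - [0,0,0]
    - [0,0,0]
    - [0,0,0]
    - [0,0,0]
    - [0,0,0]

```text
clock: 56.5
position: [0.6227, 0.2723, 0.1892]
tool_rot: [-3.142, -0.003, 1.649]
force: [0.5, -0.6, -0.3]
grip_width: 0.0302
finger_force: 0.0
```

```bash
python3 - <<'E'
from h import *
f=bot.grab_frame("top");g=bot.grab_frame("side")
T=cv2.resize(f["img"][110:320,110:540,::-1],(800,391));a=cv2.resize(g["img"][170:250,290:380,::-1],(225,200));b=cv2.resize(g["img"][120:170,250:340,::-1],(360,200));c=cv2.resize(g["img"][280:370,250:345,::-1],(211,200))
S_=np.hstack([a,b,c]);S_=np.hstack([S_,np.zeros((200,800-S_.shape[1],3),np.uint8)])
cv2.imwrite("pics/end.png",np.vstack([T,S_]))
for q in("jar","brush","soap","wrench"): print(q,[(np.round(r["position"],3),round(r["score"],2)) for r in bot.find_in("top",q)[:1]])
print(np.round(fit(f,"scoop",.456,.4365,[0,.1]),4))
E
```

```text
jar [(array([0.767, 0.121, 0.093]), 0.69)]
brush [(array([ 0.779, -0.094,  0.044]), 0.55)]
soap [(array([0.731, 0.31 , 0.068]), 0.72)]
wrench [(array([ 0.732, -0.309,  0.009]), 0.69)]
[-5.3347  0.4177  0.452   0.0355]
```

View pics/end.png

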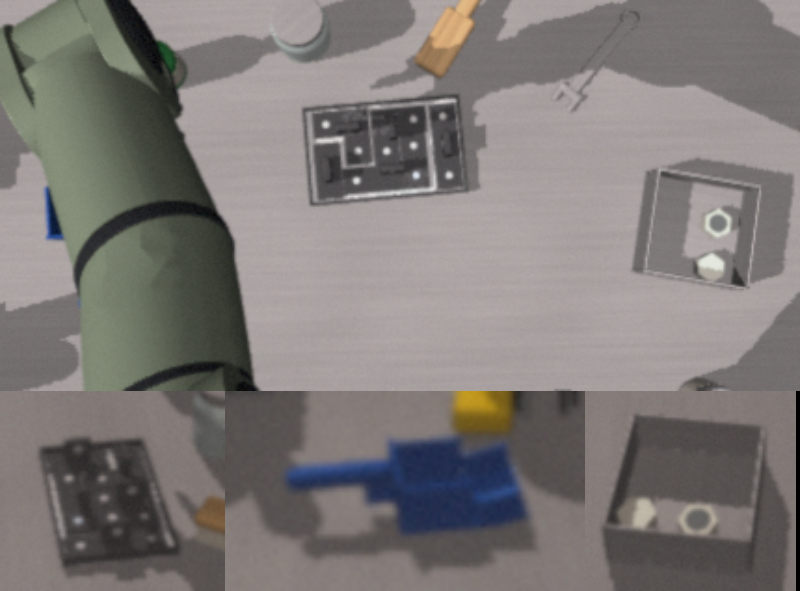

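```bash
python3 - <<'E'
from h import *
f=bot.grab_frame("top")
P={"long_l":(.5775,-.0045,-1.5038),"angle_b":(.6434,0,-3.0746),"angle_a":(.6389,.0658,1.6378),"strap":(.5819,.095,-3.0746),"long_strap":(.6156,-.0791,.067)}
c=f["img"][155:225,268:368,::-1];c=np.clip(c*1.8,0,255).astype(np.uint8)
im=cv2.resize(c,None,fx=8,fy=8,interpolation=cv2.INTER_CUBIC);im2=im.copy()
im=cv2.resize(im,None,fx=.62,fy=.62)
for k,p in P.items():
    for b in boxes("angle" if "angle" in k else k):
        q=(cv2.convexHull(proj(f,pts(b,p,.003)).astype(np.float32))-[268,155]+.5)*8*.62
        cv2.polylines(im2 if 0 else im,[np.round(q*16).astype(np.int32)],True,(0,255,255),1,shift=4)
cv2.imwrite("pics/zoom.png",np.vstack([cv2.resize(im2,(im.shape[1],im.shape[0]))[:300],im[:300]]))
E
```

```text
(no output)
```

View pics/zoom.png

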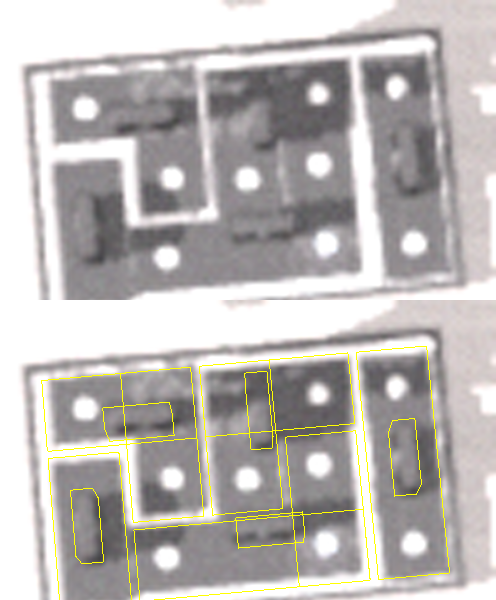

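```bash
python3 - <<'E'
from h import *
from scipy.optimize import least_squares
f=bot.grab_frame("top");g=bot.grab_frame("side")
P={"long_l":(.5775,-.0045,-1.5038),"angle_b":(.6434,0,-3.0746),"angle_a":(.6389,.0658,1.6378),"strap":(.5819,.095,-3.0746),"long_strap":(.6156,-.0791,.067)}
H={"long_l":[(-55,-11),(33,-11),(33,33)],"angle_b":[(33,-11),(-11,33)],"angle_a":[(33,-11),(-11,33)],"strap":[(-30,0),(30,0)],"long_strap":[(-44,0),(44,0)]}
def cen(fr,uv,s=3.2):
    G=fr["img"].max(2).astype(np.float32);G=cv2.resize(G,None,fx=8,fy=8,interpolation=cv2.INTER_CUBIC)
    c=(uv+.5)*8-.5;best=None
    yy,xx=np.mgrid[0:G.shape[0],0:G.shape[1]]
    # brightest blob near prediction: local centroid, mean-shift
    B=cv2.GaussianBlur(G,(0,0),7)-cv2.GaussianBlur(G,(0,0),20)
    m=(xx-c[0])**2+(yy-c[1])**2<(s*8)**2
    i=np.argmax(np.where(m,B,-1e9));p=np.array([xx.flat[i],yy.flat[i]])
    return (p+.5)/8-.5,B.flat[i]
for k,(x,y,t) in P.items():
    for h in H[k]:
        c,s=np.cos(t),np.sin(t);p=np.array([x+(c*h[0]-s*h[1])/1e3,y+(s*h[0]+c*h[1])/1e3,.009])
        a,ba=cen(f,proj(f,p[None])[0]);b,bb=cen(g,proj(g,p[None])[0])
        r=least_squares(lambda q:np.r_[proj(f,q[None])[0]-a,proj(g,q[None])[0]-b],p)
        print(k,h,"d mm",np.round((r.x-p)*1e3,1),"z",round(r.x[2]*1e3,1),"res",round(np.abs(r.fun).max(),2),"str",round(float(ba)),round(float(bb)))
E
```

```text
long_l (-55, -11) d mm [1.2 2.5 1.7] z 10.7 res 0.19 str 86 41
long_l (33, -11) d mm [1.  2.8 1. ] z 10.0 res 0.27 str 88 50
long_l (33, 33) d mm [0.9 2.5 1.5] z 10.5 res 0.4 str 80 45
angle_b (33, -11) d mm [-3.3 -1.6  1.2] z 10.2 res 0.29 str 83 40
angle_b (-11, 33) d mm [-3.4 -1.3  0.8] z 9.8 res 0.26 str 59 21
angle_a (33, -11) d mm [ 0.3 -3.9  5.3] z 14.3 res 0.09 str 81 1
angle_a (-11, 33) d mm [ 1.6 -4.4  1.3] z 10.3 res 0.23 str 74 36
strap (-30, 0) d mm [10.   1.4 -3.8] z 5.2 res 0.3 str 12 39
strap (30, 0) d mm [ 3.1 -4.6  6.2] z 15.2 res 0.59 str 3 3
long_strap (-44, 0) d mm [-3.2 -1.8  1. ] z 10.0 res 0.28 str 80 44
long_strap (44, 0) d mm [-4.  -0.4  1.2] z 10.2 res 0.56 str 57 23
```

```bash
python3 -c "
from workcell import bot
print(bot.job_done())"
```

```text
the job is handed in; nothing more can be done
None
```

I handed the job in: all five brackets lie flat in the tray, both nuts are in the tub, the empty scoop stands upright where it started, and the bystanders are in place; the last pictures show this, though the strap's flatness was judged by eye and no verdict came back.

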